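# Put a cleaned face shield up to dry

## Task

The face shield has been wiped down and taken apart. Hang its blue headband frame astride the drying rail, with the black knob block on top, clear of the grey headband already there, and stand its amber window upright on its thin lower edge, black clip strip up, fully down in the slot of the green holder. Set both parts down without dropping them, and leave the other things on the bench where they are.

Things in the scene. Friction and masses are not known exactly. Their poses are not given: they have to be found in the camera images.
- headband: Blue headband frame, a rigid arch (inverted U) standing on two black feet, 160 g. Origin on the ground midway between the feet; z up, x from foot to foot, y along the band's depth (30 mm; feet 42 mm). Band 6 mm thick, outside width 152 mm, inside width 116 mm. On the crown a black knob block to grip, 36 (x) by 30 (y) mm, 115 to 139 mm above the feet.
- crown (a point): Middle of the inside (underside) of the blue headband's crown, 110 mm above its feet; the inside is a half circle of radius 58 mm on straight legs. Axes as headband; a half turn about z makes no difference.
- dry_stand: Fixed steel drying stand: drip tray 100 x 380 mm, 10 mm high (low rims to 18 mm), two posts 360 mm apart carrying a round horizontal rail along its y. Origin on the bench under the rail's middle, z up.
- rail_mid (a point): Middle of the rail, on its axis, 150 mm above the bench; rail diameter 16 mm (top at 158 mm), runs along y, 180 mm to each post. Axes as dry_stand.
- grey_headband: A grey headband of the same shape and size hanging astride the rail already, to be left alone. Origin midway between its feet, z up, x across the arch; it hangs somewhere within 110 mm of the rail's middle.
- window: Flat rigid amber window, 160 mm wide (y), 110 mm tall (z), pane 5 mm thick (x), black clip strip 10 mm thick along its top (z 88 to 110 mm), 140 g. Origin at the middle of its lower edge, z towards the strip, x normal to the pane. It starts leaning in the white cradle, top tipped about 30 degrees towards the robot; its upper 50 mm is free on both faces. Front and back are alike.
- window_clip (a point): Centre of the window's black clip strip, 99 mm from its lower edge; axes as window.
- cradle: Fixed white cleaning cradle, 120 x 150 mm base 10 mm high, in which the window leans: its tilted back panel supports the lower 58 mm of the window from the robot's side and a ledge carries the lower edge. Origin under the base's centre; the window leans towards its -x, and its width lies along y.
- holder: Fixed green holder: base 90 x 120 mm, 12 mm high, with two jaws 110 mm long (y), 14 mm thick, rising to 38 mm, that leave one slot 11 mm wide along y, open at both ends. Origin under the base's centre.
- slot (a point): Middle of the slot's floor, 12 mm above the bench; the slot runs along y, is 11 mm wide (x) and 26 mm deep. Axes as holder.
- well_plate: Bystander: white well plate, 85 x 127 x 15 mm, origin under its centre.
- tip_box: Bystander: blue pipette tip box with clear lid, 85 x 120 x 72 mm, origin under its centre.
- tape_roll: Bystander: blue roll of tape lying flat, 110 mm diameter, 24 mm high, origin under its centre.
Not all that is in view belongs to the job. There is more than one size of the window; the one meant has the size given above.

How it is judged:
By the outcome, as a careful person would: the job done as asked, in the order asked, and still so for the second after the job is handed in, with the robot touching nothing.
It also fails if it takes over 72 s, if anything falls off the work surface, if the arm or the gripper's body presses on something with over 40 N, if the wrist force passes 120 N, or if a joint passes its speed limit or range.

## Robot

A 6-joint arm with a two-finger parallel gripper is mounted at the origin on the work surface. World frame = base frame: x ahead of the robot, y to its left, z up, the work surface at z = 0. Lengths are in m, angles in rad, forces in N, time in s.
With the tool pointing down it reaches from about 0.25 to 0.725 m from the base axis. Payload 4 kg.
Tool frame: the origin (TCP) lies on the centre line of the jaws, within the pads' length; the fingertips stand 25 mm ahead of it and the grasp point (between the pads) lies 6 mm ahead of it; z points along the fingers, x is the direction in which the jaws open and shut, and the axes are right-handed (so a half turn about z gives the same grasp; the last joint's range is limited). The gripper opens to 85 mm and grips with 20 to 120 N. Pads are 22 mm wide; open, the fingers measure 114 mm over their backs; the gripper's body (76 mm by 85 mm) begins 54 mm behind the grasp point. The pads swing forward as they close: fully open they stand 13 mm farther back than shut.
Start: joints at [1.118, 0.241, 0.005, 1.335, 0, 1.571], TCP at [0.219, 0.45, 0.256] pointing down, gripper open.
Joint ranges: [-2.72, 2.72], [-1.05, 1.87], [-1.09, 1.28], [-1.99, 2.15], [-1.42, 1.44], [-3.14, 3.14]. Speed limits (rad/s): [2.79, 2.79, 3.14, 3.14, 3.14, 3.14].

## Interface

Orientations are given as a unit quaternion [x, y, z, w].
In Python, from workcell import bot, imaging, order gives the robot as it stands.
- The arm moves only by the tool carry_out, never from a script. Its argument "moves" is a list of rows, each a list of 5 numbers: the shift along the tool's x, y, z scaled (see below), then the turn about the tool's z scaled (see below), then the opening, from -1 (shut) to 1 (fully open). In form: [[tx, ty, tz, roll, hand], ...]. A call has 1 to 20 rows; each row is the pose to reach, as a shift and turn from the pose commanded when the call began, along the tool's axes at that moment; what a row does not reach only later rows make up. The controller multiplies each number of a shift by 0.1 m and each number of a turn by 90 degrees. A row lasts 1/10 s, in which the tool goes at most 50 mm and 8.59 degrees, less where a joint would pass 70% of its speed; a pose out of reach is approached as far as the arm can. A call with a number of a shift or a turn outside -1 to 1 is refused whole. A call with a gripper value outside its range is refused whole. The fingers move at their own pace and stop on an object; the grip force is fixed at half the most. Time passes only in rows, so rows that repeat a pose let the fingers close. It gives the time, the measured TCP pose, the force and the opening at its end, in the units of the state.
- bot.get_obs(): the state, without advancing time (a new reading comes with each control period).
- imaging.camera(name): name is "scene" or "top" or "wrist"; returns the picture (480x640x3 uint8, red, green, blue); there is no depth.
- imaging.camera_model(name): a dict with "fovy" (degrees; the focal length in pixels is half the picture's height over the tangent of half this angle, whatever the lens; pixels are square), "cx", "cy" (the principal point, pixels), "eye" and "rotation" of the camera in the world. Camera axes: x right, y up, looking along -z (the intrinsics and any distortion apply to the point x, -y, -z); pixel columns grow to the right and rows downward; lengths in m; the calibration is good to about 2 mm. A picture is of the moment at which its call begins: read the wrist's pose just before it. camera_model takes no time and is no camera call; for the wrist camera it gives the pose at the moment of the call.
- order.job_done(): hands the job in, once; it reports no verdict.
The state is a dict: "clock": time; "joint_pos": joint angles; "joint_vel": joint speeds; "tau": joint torques, N m; "eef_pos": TCP position; "tool_rot": TCP orientation; "ft_force": force on the tool from outside, world axes, zero at the start; "ft_torque": the same for the moment, N m; "grip_width": finger opening in m.
Only numpy, scipy, OpenCV 4.12 (cv2) and the standard library are available. Lean on these libraries where they do the work, as an engineer would, in place of code of your own. Each camera call takes 0.05 s, during which the arm holds its last target.

## Working session

There is one attempt and no reset: what is moved stays moved. The work goes in short steps, Python scripts to look and compute and a tool call to move; the robot and the scene stay as the last step left them, time stands still between calls to the robot, and variables do not carry over. Pictures are saved under pics/ and viewed, and the job is handed in when it is done.

Besides the shell and the picture viewer there is one more tool, called after "Request:" as name(argument=value, ...), one argument or row to a line, values as JSON. carry_out: Moves the arm, as the interface text tells. Its arguments: {"type":"object","properties":{"moves":{"type":"array","items":{"type":"array","items":{"type":"number","minimum":-1,"maximum":1}}}},"required":["moves"]}

```bash
mkdir -p pics; ls; python3 - <<'E'
from workcell import bot, imaging, order
import cv2
for n in ["scene","top","wrist"]:
    m=imaging.camera_model(n); print(n,m)
    cv2.imwrite(f"pics/{n}0.png",imaging.camera(n)[:,:,::-1])
print(bot.get_obs())
E
```

```text
pics
scene {'fovy': 51.249867859571616, 'cx': 317.03769396925907, 'cy': 240.62833639818518, 'eye': array([0.86161304, 0.6367066 , 1.47561139]), 'rotation': array([0.07971773, 0.26575928, 0.92650608, 0.25417233])}
top {'fovy': 54.036117812796334, 'cx': 315.63843177345586, 'cy': 239.6511652012244, 'eye': array([ 0.36215533, -0.08709486,  1.33232132]), 'rotation': array([-0.0088187 ,  0.01323365,  0.70906633, -0.70496244])}
wrist {'fovy': 58.50797919444564, 'cx': 322.4091788528062, 'cy': 240.44528868311943, 'eye': array([0.15079873, 0.4819114 , 0.37274941]), 'rotation': array([-0.12521366, -0.07778771,  0.52458061,  0.83850212])}
{'clock': 0.15, 'joint_pos': array([1.11802359e+00, 2.41254765e-01, 4.03499368e-03, 1.33521155e+00,
       1.07311422e-05, 1.57080966e+00]), 'joint_vel': array([-0.0007325 , -0.00305962,  0.0045207 ,  0.00053955,  0.00115563,
       -0.00032   ]), 'tau': array([-1.83136140e-04, -3.72635400e+01,  2.52638537e+01,  1.23923627e-02,
       -3.34306696e-05,  9.83854875e-06]), 'eef_pos': array([0.21853399, 0.44922214, 0.25561052]), 'tool_rot': array([ 8.47782873e-01,  5.30342843e-01, -6.95901128e-04,  4.29014943e-04]), 'ft_force': array([-0.48980146, -0.1850647 , -0.2837173 ]), 'ft_torque': array([-0.00918314, -0.01566592, -0.01003233]), 'grip_width': 0.08553612975974606}
```

View pics/scene0.png

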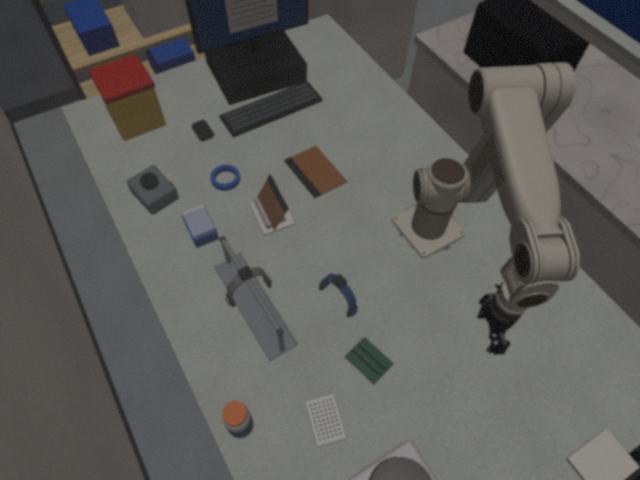

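View pics/top0.png

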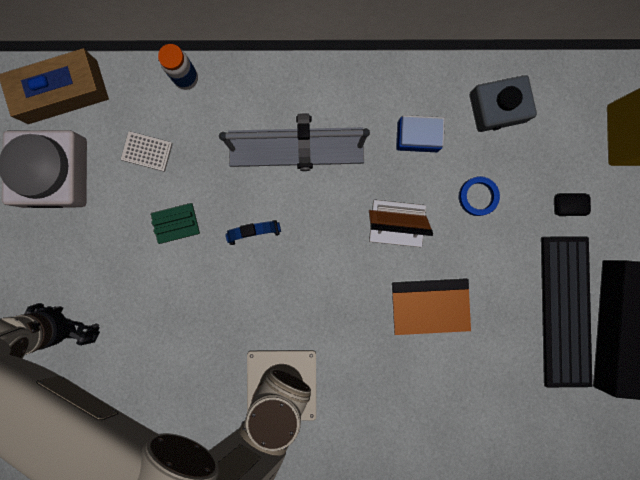

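View pics/wrist0.png

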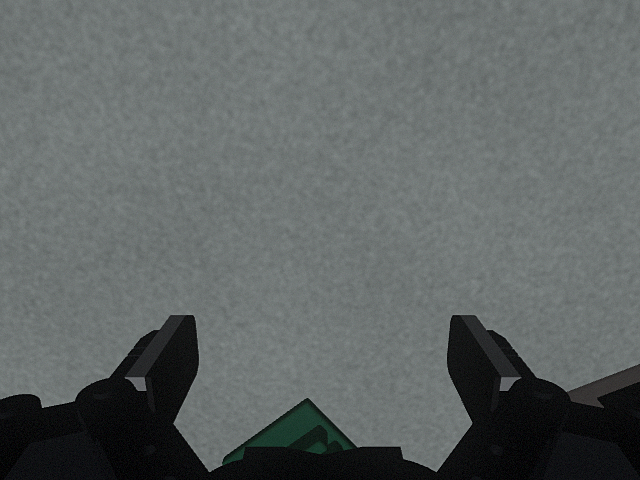

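```bash
cat > h.py <<'E'
import numpy as np, cv2
from scipy.spatial.transform import Rotation as R
from scipy.optimize import least_squares
from workcell import bot, imaging, order
class Cam:
    def __init__(s,m):
        s.f=240/np.tan(np.radians(m['fovy'])/2); s.c=np.array([m['cx'],m['cy']]); s.e=np.array(m['eye']); s.R=R.from_quat(m['rotation']).as_matrix()
        s.extra={k:v for k,v in m.items() if k not in('fovy','cx','cy','eye','rotation')}
    def proj(s,P):
        p=(np.atleast_2d(P)-s.e)@s.R
        return np.c_[p[:,0]/-p[:,2],-p[:,1]/-p[:,2]]*s.f+s.c
    def ray(s,uv,z):
        uv=np.atleast_2d(uv); d=np.c_[(uv-s.c)/s.f,-np.ones(len(uv))]; d[:,1]*=-1
        d=d@s.R.T
        return s.e+d*((z-s.e[2])/d[:,2])[:,None]
def cam(n): return Cam(imaging.camera_model(n))
def shot(n,name):
    c=cam(n); im=imaging.camera(n)[:,:,::-1].copy()
    cv2.imwrite(f"pics/{name}.png",im); np.save(f"pics/{name}.npy",dict(e=c.e,R=c.R,f=c.f,c=c.c),allow_pickle=True)
    return c,im
def load(name):
    d=np.load(f"pics/{name}.npy",allow_pickle=True).item(); c=Cam.__new__(Cam); c.e,c.R,c.f,c.c=d['e'],d['R'],d['f'],d['c']
    return c,cv2.imread(f"pics/{name}.png")
def tool():
    o=bot.get_obs(); return o,np.array(o['eef_pos']),R.from_quat(o['tool_rot']).as_matrix()
E
python3 - <<'E'
from h import *
c=cam('top'); print(c.R.round(3))
for n,uv,z in [('knob',(250,230),.139),('footL',(231,238),.0),('footR',(277,229),.0),('railL',(226,134),.15),('railR',(365,132),.15),('trayTL',(229,166),.018),('trayTR',(363,163),.018),('holder corners',(155,243),.012),('',(199,234),.012),('',(151,211),.012),('',(192,205),.012),('cradle',(372,244),.01),('',(421,247),.01),('',(375,200),.01),('',(426,205),.01),('stripL',(370,227),.1),('stripR',(432,234),.1),('grey',(305,125),.25)]:
    print(n,uv,c.ray(uv,z).round(3))
w=cam('wrist');o,p,T=tool()
print('cam in tool',T.T@(w.e-p),(T.T@w.R).round(3)); print(T.round(3))
im=cv2.imread('pics/top0.png')
cv2.imwrite('pics/z1.png',cv2.resize(im[90:260,140:440],None,fx=2.6,fy=2.6,interpolation=cv2.INTER_CUBIC))
E
```

```text
[[-0.006  0.999 -0.031]
 [-1.    -0.006  0.006]
 [ 0.006  0.031  0.999]]
knob (250, 230) [[0.425 0.072 0.139]]
footL (231, 238) [[0.41  0.144 0.   ]]
footR (277, 229) [[0.435 0.014 0.   ]]
railL (226, 134) [[0.668 0.13  0.15 ]]
railR (365, 132) [[ 0.671 -0.221  0.15 ]]
trayTL (229, 166) [[0.611 0.146 0.018]]
trayTR (363, 163) [[ 0.618 -0.23   0.018]]
holder corners (155, 243) [[0.397 0.354 0.012]]
 (199, 234) [[0.421 0.231 0.012]]
 (151, 211) [[0.486 0.366 0.012]]
 (192, 205) [[0.503 0.251 0.012]]
cradle (372, 244) [[ 0.39  -0.254  0.01 ]]
 (421, 247) [[ 0.381 -0.392  0.01 ]]
 (375, 200) [[ 0.514 -0.264  0.01 ]]
 (426, 205) [[ 0.499 -0.407  0.01 ]]
stripL (370, 227) [[ 0.433 -0.238  0.1  ]]
stripR (432, 234) [[ 0.414 -0.4    0.1  ]]
grey (305, 125) [[ 0.662 -0.071  0.25 ]]
cam in tool [-0.00038028 -0.0752116  -0.11725126] [[ 1.     0.    -0.001]
 [ 0.    -0.957 -0.292]
 [-0.001  0.292 -0.957]]
[[ 0.437  0.899 -0.001]
 [ 0.899 -0.437 -0.001]
 [-0.002 -0.    -1.   ]]
```

View pics/z1.png

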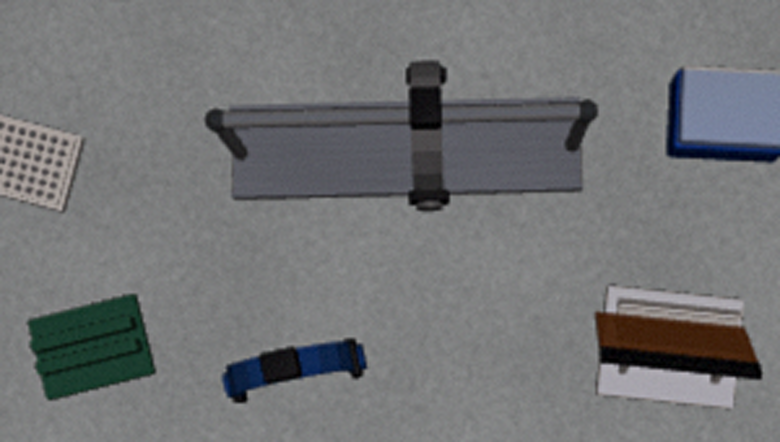

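Request:
carry_out(
  moves=[
    [-0.32,0.43,-0.05,0,1],
    [-0.64,0.87,-0.1,0,1],
    [-0.64,0.87,-0.1,0,1],
  ],
)

```text
clock: 0.45
eef_pos: [0.27, 0.3505, 0.2665]
tool_rot: [0.849, 0.529, -0.0, 0.001]
ft_force: [-0.7, 0.8, -0.1]
grip_width: 0.0855
```

Request:
carry_out(
  moves=[
    [-0.32,0.43,-0.05,0,1],
    [-0.64,0.87,-0.1,0,1],
    [-0.64,0.87,-0.1,0,1],
  ],
)

```text
clock: 0.75
eef_pos: [0.3206, 0.2554, 0.2767]
tool_rot: [0.849, 0.528, 0.0, 0.001]
ft_force: [-0.8, 0.9, 0.4]
grip_width: 0.0857
```

Request:
carry_out(
  moves=[
    [-0.32,0.43,-0.05,0,1],
    [-0.64,0.87,-0.1,0,1],
    [-0.64,0.87,-0.1,0,1],
  ],
)

```text
clock: 1.05
eef_pos: [0.3711, 0.1602, 0.2867]
tool_rot: [0.849, 0.528, 0.0, 0.0]
ft_force: [-0.2, 0.2, -0.6]
grip_width: 0.0856
```

Request:
carry_out(
  moves=[
    [-0.32,0.43,-0.05,0.09,1],
    [-0.64,0.87,-0.1,0.18,1],
    [-0.64,0.87,-0.1,0.27,1],
    [-0.64,0.87,-0.1,0.36,1],
    [-0.64,0.87,-0.1,0.45,1],
    [-0.64,0.87,-0.1,0.54,1],
    [-0.64,0.87,-0.1,0.59,1],
    [-0.64,0.87,-0.1,0.59,1],
    [-0.64,0.87,-0.1,0.59,1],
  ],
)

```text
clock: 1.95
eef_pos: [0.4196, 0.0681, 0.2961]
tool_rot: [0.995, 0.097, -0.0, -0.0]
ft_force: [0.0, 0.2, 0.5]
grip_width: 0.0854
```

```bash
python3 - <<'E'
from h import *
o,p,T=tool(); print(o['clock'],p,T.round(3),o['joint_pos'].round(2))
shot('wrist','w1')
E
```

```text
1.95 [0.41962898 0.06810157 0.29605759] [[ 0.981  0.193 -0.   ]
 [ 0.193 -0.981  0.   ]
 [-0.    -0.    -1.   ]] [ 0.16  0.08 -0.09  1.41  0.    1.54]
```

View pics/w1.png

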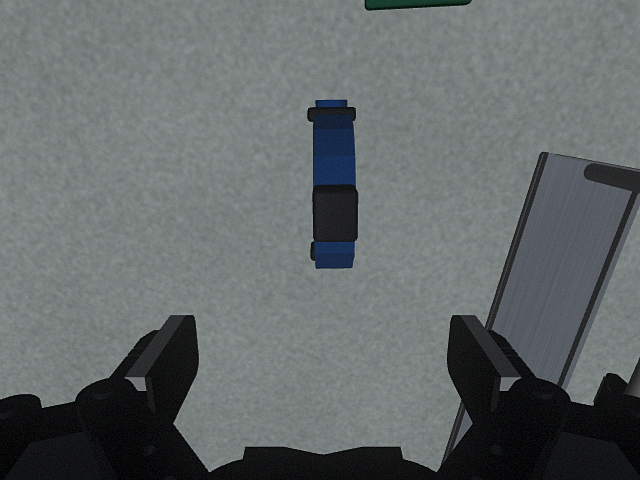

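```bash
python3 - <<'E'
from h import *
c,im=load('w1')
k=[(314,187),(357,186),(316,241),(357,240)]
P=c.ray(k,.139); print(P.round(4), P.mean(0))
print('w',np.linalg.norm(P[0]-P[1]),np.linalg.norm(P[0]-P[2]))
for a,b in((2,0),(3,1)): d=P[a]-P[b]; print(np.degrees(np.arctan2(d[1],d[0])))
for a,b in((0,1),(2,3)): d=P[b]-P[a]; print(np.degrees(np.arctan2(d[1],d[0])))
cv2.imwrite('pics/w1z.png',cv2.resize(im[90:280,280:390],None,fx=3,fy=3,interpolation=cv2.INTER_CUBIC))
E
```

```text
[[0.4082 0.0936 0.139 ]
 [0.4353 0.0996 0.139 ]
 [0.4164 0.0582 0.139 ]
 [0.4431 0.0641 0.139 ]] [0.42575665 0.0788899  0.139     ]
w 0.02771373920277991 0.03641309016978996
-77.09856645757037
-77.535603096485
12.461971336909807
12.580866168565445
```

View pics/w1z.png

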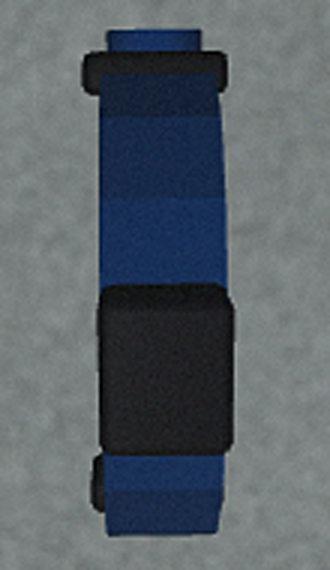

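Request:
carry_out(
  moves=[
    [0.08,-0.09,0.4,-0.016,1],
    [0.08,-0.09,0.8,-0.016,1],
    [0.08,-0.09,0.9,-0.016,1],
    [0.08,-0.09,0.9,-0.016,1],
  ],
)

```text
clock: 2.4
eef_pos: [0.4245, 0.0775, 0.2051]
tool_rot: [0.994, 0.108, -0.002, 0.0]
ft_force: [0.1, 0.1, 0.5]
grip_width: 0.0855
```

```bash
python3 - <<'E'
from h import *
o,p,T=tool(); print(o['clock'],p,T.round(3),o['joint_pos'].round(2))
shot('wrist','w2')
E
```

```text
2.4 [0.4244849  0.07749234 0.20507659] [[ 0.977  0.215 -0.004]
 [ 0.215 -0.977 -0.001]
 [-0.004 -0.    -1.   ]] [ 0.18  0.14 -0.26  1.18  0.    1.53]
```

View pics/w2.png

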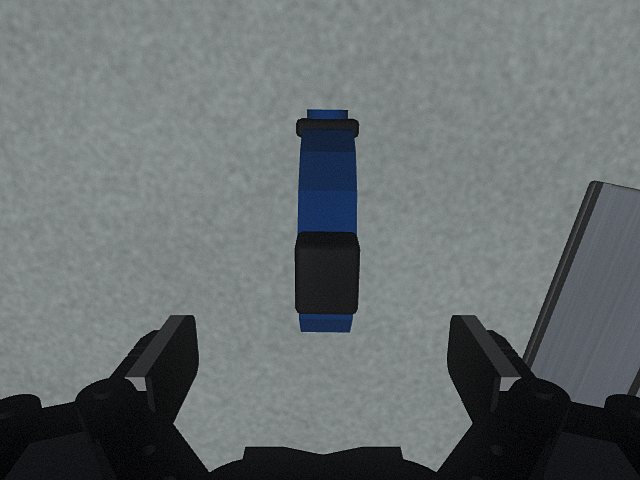

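```bash
python3 - <<'E'
from h import *
c,im=load('w2')
P=c.ray([(296,236),(358,236),(297,312),(357,312)],.138); print(P.round(4), P.mean(0))
o,p,T=tool(); print(T.T@(P.mean(0)-p))
E
```

```text
[[0.4074 0.0949 0.138 ]
 [0.4346 0.1009 0.138 ]
 [0.4153 0.0582 0.138 ]
 [0.4431 0.0644 0.138 ]] [0.42508839 0.07956595 0.138     ]
[-0.00027979 -0.00204333  0.06875561]
```

Request:
carry_out(
  moves=[
    [0.0,-0.02,0.3,0,1],
    [0.0,-0.02,0.55,0,1],
    [0.0,-0.02,0.7,0,1],
    [0.0,-0.02,0.74,0,1],
    [0.0,-0.02,0.74,0,1],
    [0.0,-0.02,0.74,0,0],
    [0.0,-0.02,0.74,0,-1],
    [0.0,-0.02,0.74,0,-1],
    [0.0,-0.02,0.74,0,-1],
    [0.0,-0.02,0.74,0,-1],
    [0.0,-0.02,0.74,0,-1],
    [0.0,-0.02,0.74,0,-1],
    [0.0,-0.02,0.74,0,-1],
    [0.0,-0.02,0.74,0,-1],
  ],
)

```text
clock: 3.85
eef_pos: [0.4261, 0.0796, 0.1331]
tool_rot: [0.994, 0.108, 0.001, -0.0]
ft_force: [0.1, -0.3, 5.8]
grip_width: 0.0293
```

Request:
carry_out(
  moves=[
    [0,0,-0.2,0,-1],
    [0,0,-0.5,0,-1],
    [0,0,-0.9,0,-1],
    [0,0,-1,0,-1],
  ],
)

```text
clock: 4.25
eef_pos: [0.4271, 0.0798, 0.2357]
tool_rot: [0.994, 0.108, 0.003, -0.0]
ft_force: [0.2, 0.3, -1.5]
grip_width: 0.0295
```

Request:
carry_out(
  moves=[
    [0,0,-0.3,-0.08,-1],
    [0,0,-0.6,-0.16,-1],
    [0,0,-0.95,-0.25,-1],
    [0,0,-0.95,-0.34,-1],
    [0,0,-0.95,-0.43,-1],
    [0,0,-0.95,-0.52,-1],
    [0,0,-0.95,-0.61,-1],
    [0,0,-0.95,-0.7,-1],
    [0,0,-0.95,-0.79,-1],
    [0,0,-0.95,-0.86,-1],
    [0,0,-0.95,-0.862,-1],
    [0,0,-0.95,-0.862,-1],
  ],
)

```text
clock: 5.45
eef_pos: [0.425, 0.0794, 0.3264]
tool_rot: [0.708, 0.706, -0.001, -0.001]
ft_force: [0.3, 0.5, -1.6]
grip_width: 0.0291
```

```bash
python3 - <<'E'
from h import *
o,p,T=tool(); print(o['clock'],p,T.round(3),o['joint_pos'].round(2),o['grip_width'],o['ft_force'])
c,im=shot('wrist','w3')
c,im=shot('top','t3')
cv2.imwrite('pics/t3z.png',cv2.resize(im[90:260,140:440],None,fx=2.6,fy=2.6,interpolation=cv2.INTER_CUBIC))
E
```

```text
5.45 [0.42504334 0.07941645 0.32644145] [[ 0.003  1.    -0.002]
 [ 1.    -0.003 -0.   ]
 [-0.    -0.002 -1.   ]] [ 0.18  0.09 -0.    1.49  0.    0.19] 0.029075031992131094 [ 0.26095321  0.47654267 -1.59610993]
```

View pics/w3.png

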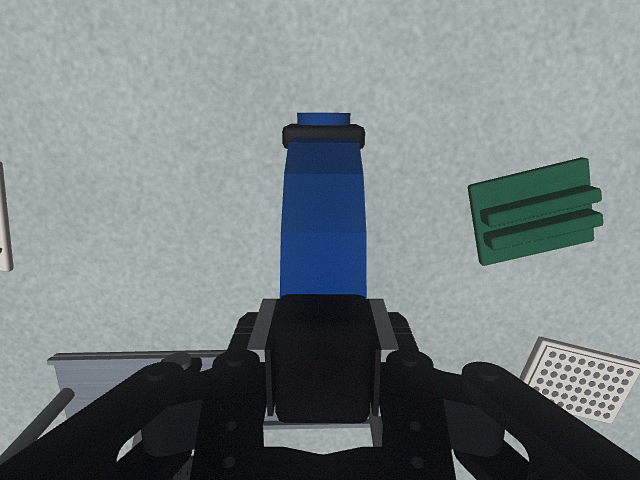

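View pics/t3z.png

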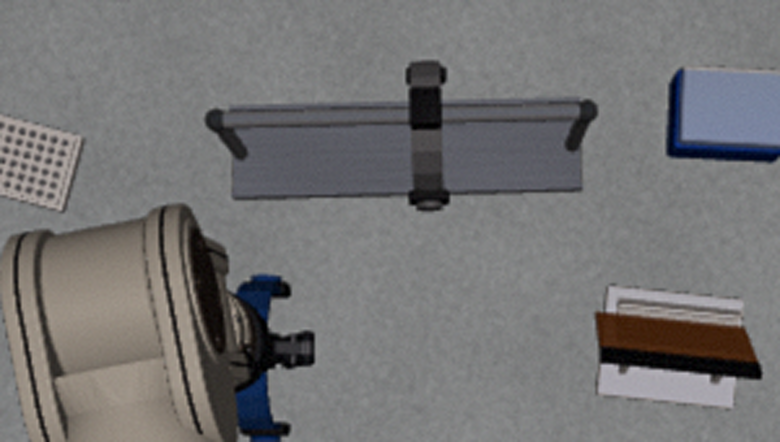

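```bash
python3 - <<'E'
from h import *
c,im=load('t3')
z=lambda im,x0,x1,y0,y1,f:cv2.convertScaleAbs(cv2.resize(im[y0:y1,x0:x1],None,fx=f,fy=f,interpolation=cv2.INTER_CUBIC),alpha=2)
cv2.imwrite('pics/t3a.png',np.vstack([z(im,215,315,115,170,8),]))
cv2.imwrite('pics/t3b.png',z(im,290,390,115,170,8))
c,im=shot('scene','s3')
cv2.imwrite('pics/s3z.png',z(im,200,310,225,370,4))
E
```

```text
(no output)
```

View pics/t3a.png

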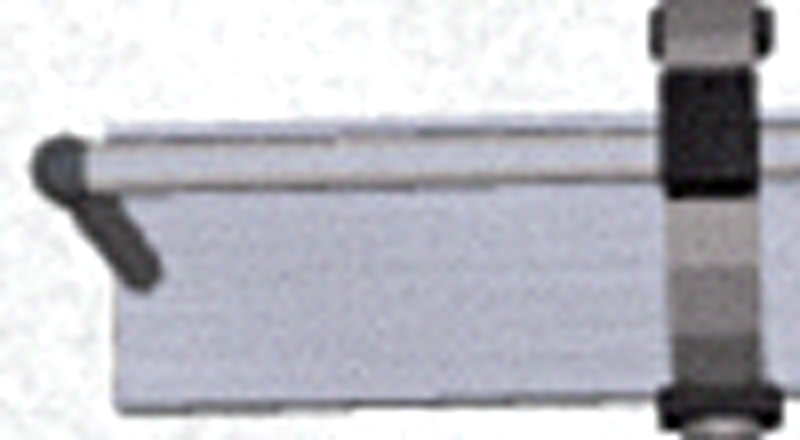

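View pics/t3b.png

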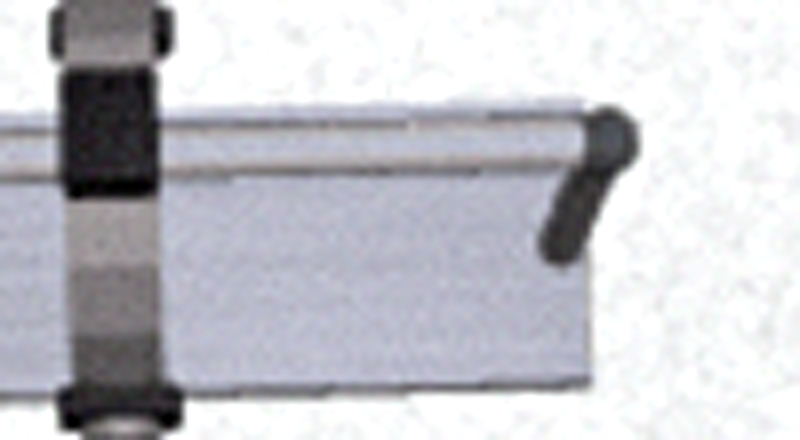

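View pics/s3z.png

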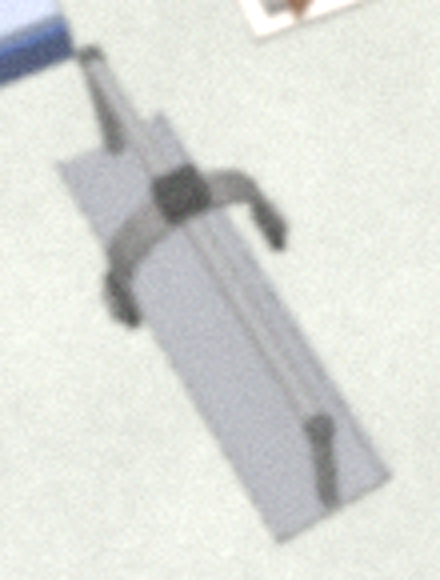

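```bash
python3 - <<'E'
from h import *
t,_=load('t3'); s,_=load('s3')
M=np.array([[0,.18,.155],[0,-.18,.155],[0,.18,.012],[0,-.18,.012],[-.05,.19,.016],[-.05,-.19,.016]])
tu=np.array([(222.75,135.9),(366,132.5),(233.1,149),(360,145.9),(229.75,166.25),(363.75,162.75)])
M2=np.array([[0,.18,.155],[0,-.18,.155],[0,.18,.012],[0,-.18,.012],[-.05,.19,.016],[-.05,-.19,.016],[.05,.19,.016],[.05,-.19,.016]])
su=np.array([(279.5,332),(223,238.75),(282,348.5),(228.5,261.25),(298,344.25),(240,253.25),(269.5,360.75),(215,266.25)])
def tf(q,M): 
    a=q[2]; Rz=np.array([[np.cos(a),-np.sin(a),0],[np.sin(a),np.cos(a),0],[0,0,1]]); return M@Rz.T+[q[0],q[1],0]
rt=lambda q:(t.proj(tf(q,M))-tu).ravel(); rs=lambda q:(s.proj(tf(q,M2))-su).ravel()
for f in(rt,rs,lambda q:np.r_[rt(q),rs(q)]):
    r=least_squares(f,[.66,-.04,0],loss='soft_l1'); print(r.x.round(4),np.degrees(r.x[2]).round(2)); print(f(r.x).reshape(-1,2).round(1).tolist())
P=t.ray([(303.75,115+130/8)],.048+.13); print('grey knob',P)
E
```

```text
[ 0.6647 -0.0429  0.0203] 1.17
[[0.3, 0.2], [-0.1, 0.1], [-0.4, -0.2], [0.2, -0.2], [-0.5, 0.0], [0.6, 0.1]]
[ 0.6679 -0.0426  0.0166] 0.95
[[0.3, -0.0], [-0.3, 0.4], [0.1, 1.3], [0.4, 0.7], [-0.0, -0.5], [0.7, -0.8], [-0.3, -0.3], [-1.1, -0.4]]
[ 0.6662 -0.0429  0.0175] 1.0
[[0.2, -0.6], [-0.1, -0.3], [-0.4, -0.9], [0.2, -0.6], [-0.6, -0.7], [0.6, -0.2], [0.8, -0.4], [0.1, 0.1], [0.6, 0.9], [0.8, 0.4], [0.4, -0.9], [1.1, -1.1], [0.2, -0.7], [-0.7, -0.6]]
grey knob [[ 0.6663202  -0.06661211  0.178     ]]
```

Request:
carry_out(
  moves=[
    [-0.06,0.25,0,-0.01,-1],
    [-0.11,0.6,0,-0.01,-1],
    [-0.11,0.8,0,-0.01,-1],
  ],
)

```text
clock: 5.9
eef_pos: [0.5073, 0.0679, 0.3271]
tool_rot: [0.702, 0.712, 0.0, 0.0]
ft_force: [-0.4, 0.4, -1.5]
grip_width: 0.0291
```

Request:
carry_out(
  moves=[
    [-0.06,0.4,0,0,-1],
    [-0.11,0.8,0,0,-1],
  ],
)

```text
clock: 6.1
eef_pos: [0.5867, 0.0585, 0.3275]
tool_rot: [0.702, 0.712, 0.0, 0.0]
ft_force: [0.5, -0.0, -0.6]
grip_width: 0.0294
```

Request:
carry_out(
  moves=[
    [-0.06,0.4,0,0,-1],
    [-0.11,0.7,0,0,-1],
    [-0.11,0.8,0,0,-1],
    [-0.11,0.8,0,0,-1],
    [-0.11,0.8,0,0,-1],
    [-0.11,0.8,0,0,-1],
  ],
)

```text
clock: 6.7
eef_pos: [0.665, 0.0491, 0.3277]
tool_rot: [0.702, 0.713, -0.0, -0.0]
ft_force: [-0.9, -0.7, -1.8]
grip_width: 0.0291
```

```bash
python3 - <<'E'
from h import *
o,p,T=tool(); print(o['clock'],p,T.round(3),o['joint_pos'].round(2),o['grip_width'],o['ft_force'])
c,im=shot('wrist','w4')
c,im=shot('top','t4')
cv2.imwrite('pics/t4z.png',cv2.resize(im[90:260,140:440],None,fx=2.6,fy=2.6,interpolation=cv2.INTER_CUBIC))
E
```

```text
6.7 [0.66496807 0.04909143 0.32772499] [[-0.015  1.    -0.   ]
 [ 1.     0.015  0.   ]
 [ 0.    -0.    -1.   ]] [0.07 0.6  0.74 1.71 0.   0.06] 0.029146539750072375 [-0.90764977 -0.68898933 -1.8239444 ]
```

View pics/w4.png

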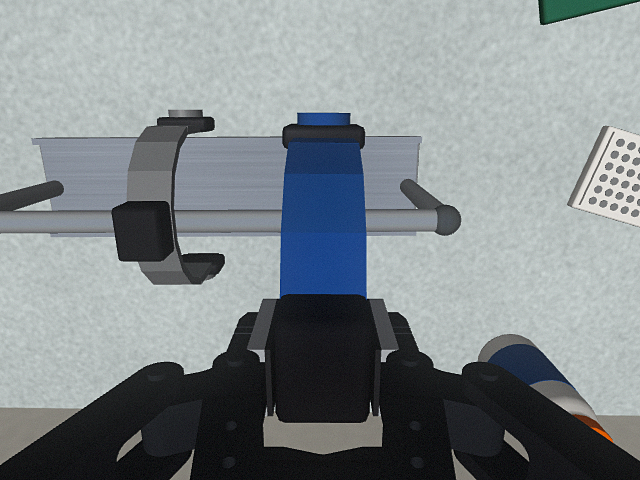

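View pics/t4z.png

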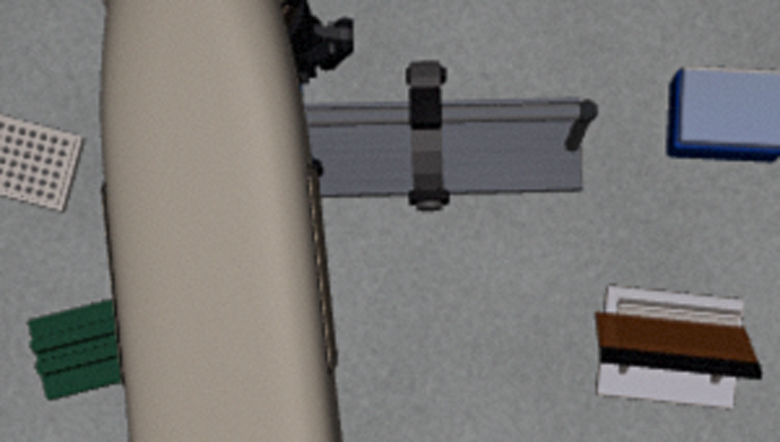

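```bash
python3 - <<'E'
from h import *
c,im=load('w4')
g=im[:,:,1].astype(int)
for x in (20,60,90,220,260,390,410): print(x,g[200:240,x].tolist())
print(c.ray([(20,221),(90,221),(230,221),(400,220),(447,219)],.152).round(4))
E
```

```text
20 [57, 53, 54, 62, 57, 56, 52, 41, 167, 200, 149, 68, 98, 114, 129, 133, 142, 143, 144, 142, 149, 146, 146, 140, 145, 144, 149, 142, 136, 132, 122, 113, 92, 159, 198, 197, 201, 197, 194, 188]
60 [146, 142, 146, 145, 140, 139, 139, 148, 146, 148, 92, 85, 104, 113, 132, 138, 142, 143, 147, 144, 144, 144, 140, 140, 145, 144, 147, 143, 135, 131, 125, 120, 91, 148, 142, 136, 140, 184, 198, 193]
90 [144, 143, 146, 142, 142, 142, 143, 146, 149, 144, 94, 83, 110, 121, 125, 138, 143, 145, 144, 146, 144, 147, 148, 150, 142, 148, 148, 139, 136, 125, 126, 111, 91, 153, 141, 143, 139, 186, 196, 191]
220 [144, 146, 147, 143, 145, 142, 147, 145, 142, 144, 74, 99, 116, 127, 133, 139, 146, 142, 144, 145, 144, 142, 146, 145, 145, 146, 145, 135, 138, 126, 119, 99, 101, 156, 148, 145, 170, 197, 193, 196]
260 [144, 141, 142, 142, 142, 140, 148, 144, 146, 118, 77, 100, 118, 124, 133, 139, 145, 147, 144, 140, 145, 144, 144, 149, 140, 142, 145, 137, 128, 122, 117, 97, 126, 148, 143, 136, 173, 194, 192, 195]
390 [138, 149, 137, 144, 142, 144, 147, 148, 145, 81, 98, 111, 119, 129, 142, 142, 148, 139, 145, 144, 141, 145, 146, 143, 142, 149, 144, 137, 130, 119, 109, 97, 152, 145, 142, 160, 197, 189, 186, 187]
410 [80, 155, 159, 146, 144, 146, 148, 146, 138, 67, 100, 118, 125, 136, 142, 143, 149, 147, 143, 139, 146, 145, 148, 147, 148, 144, 142, 137, 128, 123, 105, 109, 153, 147, 143, 151, 187, 189, 191, 195]
[[ 0.668  -0.1637  0.152 ]
 [ 0.6672 -0.1144  0.152 ]
 [ 0.6657 -0.0158  0.152 ]
 [ 0.6632  0.104   0.152 ]
 [ 0.662   0.1371  0.152 ]]
```

Request:
carry_out(
  moves=[
    [0,0,0.3,0,-1],
    [0,0,0.6,0,-1],
    [0,0,0.9,0,-1],
    [0,0,1.0,0,-1],
    [0,0,1.0,0,-1],
  ],
)

```text
clock: 7.3
eef_pos: [0.6643, 0.0489, 0.2261]
tool_rot: [0.702, 0.713, -0.001, -0.001]
ft_force: [0.5, -0.3, -1.2]
grip_width: 0.0293
```

Request:
carry_out(
  moves=[
    [0,0,0.15,0,-1],
    [0,0,0.3,0,-1],
    [0,0,0.36,0,-1],
    [0,0,0.39,0,-1],
    [0,0,0.41,0,-1],
    [0,0,0.42,0,-1],
    [0,0,0.42,0,-1],
  ],
)

```text
clock: 8.0
eef_pos: [0.666, 0.0489, 0.186]
tool_rot: [0.702, 0.713, 0.0, 0.0]
ft_force: [-0.9, 0.2, -2.3]
grip_width: 0.0294
```

```bash
python3 - <<'E'
from h import *
o,p,T=tool(); print(o['clock'],p,T.round(3),o['grip_width'],o['ft_force'],o['ft_torque'])
c,im=shot('wrist','w5')
E
```

```text
8.0 [0.66601991 0.04893794 0.18596143] [[-0.015  1.     0.001]
 [ 1.     0.015  0.   ]
 [ 0.     0.001 -1.   ]] 0.029399032499122294 [-0.89366371  0.16357332 -2.25785298] [ 0.0221283  -0.00434827  0.03478989]
```

View pics/w5.png

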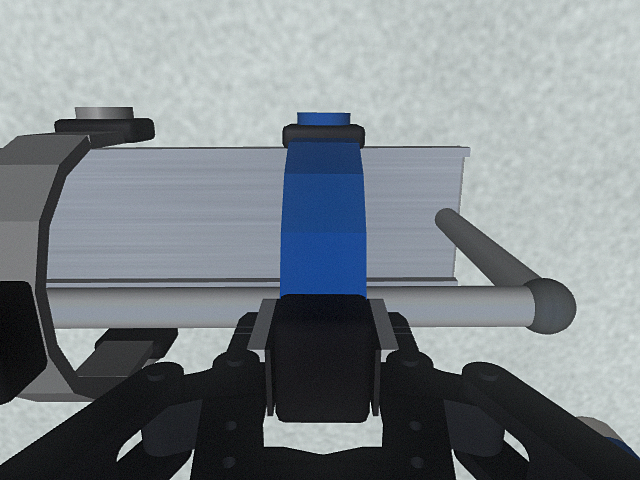

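Request:
carry_out(
  moves=[
    [0,0,0.02,0,-1],
    [0,0,0.03,0,-1],
    [0,0,0.03,0,-1],
  ],
)

```text
clock: 8.35
eef_pos: [0.6659, 0.0489, 0.1828]
tool_rot: [0.702, 0.712, 0.0, 0.0]
ft_force: [-0.3, 1.0, 1.2]
grip_width: 0.0291
```

Request:
carry_out(
  moves=[
    [0,0,0.015,0,-1],
    [0,0,0.015,0,-1],
    [0,0,0.015,0,-1],
  ],
)

```text
clock: 8.65
eef_pos: [0.6659, 0.0489, 0.1827]
tool_rot: [0.702, 0.712, 0.001, 0.001]
ft_force: [-2.1, -0.2, 6.1]
grip_width: 0.0288
```

Request:
carry_out(
  moves=[
    [0,0,0.0,0,-0.2],
    [0,0,0.0,0,0],
    [0,0,0,0,0.3],
    [0,0,0,0,0.4],
    [0,0,0,0,0.4],
    [0,0,0,0,0.4],
  ],
)

```text
clock: 9.25
eef_pos: [0.6656, 0.0489, 0.1804]
tool_rot: [0.702, 0.712, -0.0, -0.0]
ft_force: [0.6, 0.1, -0.6]
grip_width: 0.0597
```

```bash
python3 - <<'E'
from h import *
o,p,T=tool(); print(o['clock'],p,T.round(3),o['grip_width'],o['ft_force'],o['ft_torque'])
c,im=shot('wrist','w6')
E
```

```text
9.25 [0.66561346 0.04888545 0.18042575] [[-0.015  1.    -0.001]
 [ 1.     0.015 -0.   ]
 [-0.    -0.001 -1.   ]] 0.05971224728639117 [ 0.64465146  0.13494475 -0.60584449] [ 0.02934417 -0.02684815  0.05371936]
```

View pics/w6.png

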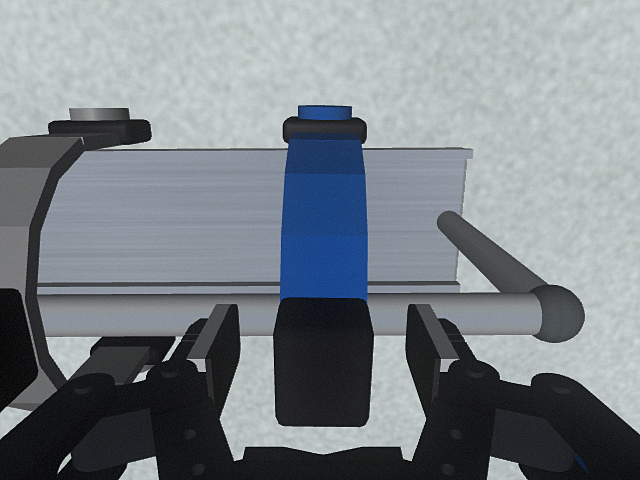

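Request:
carry_out(
  moves=[
    [0,0,-0.15,0,0.4],
    [0,0,-0.5,0,0.4],
    [0,0,-1,0,0.4],
  ],
)

```text
clock: 9.6
eef_pos: [0.6641, 0.0488, 0.2783]
tool_rot: [0.702, 0.712, -0.003, -0.002]
ft_force: [1.6, 1.3, 0.5]
grip_width: 0.0599
```

Request:
carry_out(
  moves=[
    [0,0,-0.3,0,0.4],
    [0,0,-0.5,0,0.4],
    [0,0,-0.5,0,0.4],
  ],
)

```text
clock: 9.9
eef_pos: [0.6669, 0.049, 0.335]
tool_rot: [0.702, 0.712, 0.003, 0.003]
ft_force: [0.0, 0.0, 0.8]
grip_width: 0.0598
```

Request:
carry_out(
  moves=[
    [-0.43,-0.3,0,0.09,1],
    [-0.87,-0.61,0,0.18,1],
    [-0.87,-0.61,0,0.27,1],
  ],
)

```text
clock: 10.2
eef_pos: [0.6023, -0.0428, 0.3286]
tool_rot: [0.839, 0.544, -0.003, -0.001]
ft_force: [-0.2, -0.3, 0.8]
grip_width: 0.0858
```

```bash
python3 - <<'E'
from h import *
o,p,T=tool(); print(o['clock'],p,T.round(3),o['joint_pos'].round(2))
c,im=shot('scene','s7')
cv2.imwrite('pics/s7z.png',cv2.resize(im[150:400,170:400],None,fx=2.4,fy=2.4,interpolation=cv2.INTER_CUBIC))
E
```

```text
10.2 [ 0.60225688 -0.0428312   0.32861275] [[ 0.407  0.913 -0.006]
 [ 0.913 -0.407 -0.001]
 [-0.004 -0.005 -1.   ]] [-0.07  0.45  0.49  1.62 -0.    0.35]
```

View pics/s7z.png

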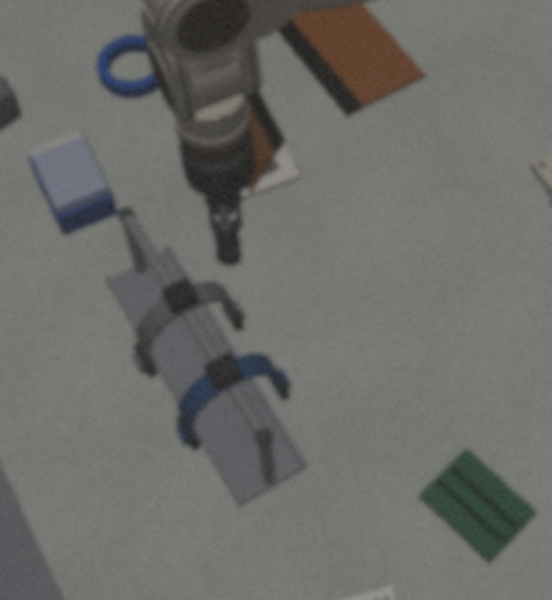

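Request:
carry_out(
  moves=[
    [-0.5,-0.1,0,0,1],
    [-1,-0.2,0.1,0,1],
  ],
)

```text
clock: 10.45
eef_pos: [0.5497, -0.1203, 0.3203]
tool_rot: [0.834, 0.551, 0.0, 0.0]
ft_force: [0.9, -0.3, 0.5]
grip_width: 0.0855
```

Request:
carry_out(
  moves=[
    [-0.5,-0.1,0,0,1],
    [-1,-0.2,0.1,0,1],
  ],
)

```text
clock: 10.65
eef_pos: [0.4925, -0.2027, 0.3111]
tool_rot: [0.835, 0.551, 0.0, 0.0]
ft_force: [1.6, -0.7, 0.2]
grip_width: 0.0854
```

Request:
carry_out(
  moves=[
    [-0.5,-0.1,0,0.09,1],
    [-1,-0.2,0.1,0.18,1],
    [-1,-0.2,0.1,0.27,1],
    [-1,-0.2,0.1,0.36,1],
    [-1,-0.2,0.1,0.45,1],
    [-1,-0.2,0.1,0.54,1],
    [-1,-0.2,0.1,0.63,1],
    [-1,-0.2,0.1,0.72,1],
    [-1,-0.2,0.1,0.79,1],
    [-1,-0.2,0.1,0.79,1],
    [-1,-0.2,0.1,0.79,1],
  ],
)

```text
clock: 11.75
eef_pos: [0.4352, -0.2853, 0.3009]
tool_rot: [0.999, -0.037, -0.001, -0.0]
ft_force: [0.9, 0.2, 0.2]
grip_width: 0.0851
```

```bash
python3 - <<'E'
from h import *
o,p,T=tool(); print(o['clock'],p,T.round(3),o['joint_pos'].round(2))
c,im=shot('wrist','w8')
E
```

```text
11.75 [ 0.4351523  -0.28532182  0.30091236] [[ 0.997 -0.075 -0.001]
 [-0.075 -0.997  0.001]
 [-0.001 -0.001 -1.   ]] [-0.58  0.27  0.16  1.46  0.    1.07]
```

View pics/w8.png

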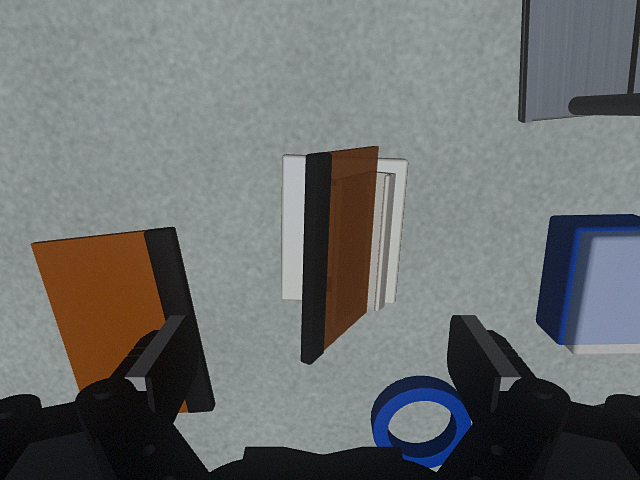

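```bash
python3 - <<'E'
from h import *
c,im=load('w8')
z=cv2.convertScaleAbs(cv2.resize(im[135:375,270:420],None,fx=4,fy=4,interpolation=cv2.INTER_CUBIC),alpha=2.2)
cv2.imwrite('pics/w8a.png',z[:480]); cv2.imwrite('pics/w8b.png',z[480:])
E
```

```text
(no output)
```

View pics/w8a.png

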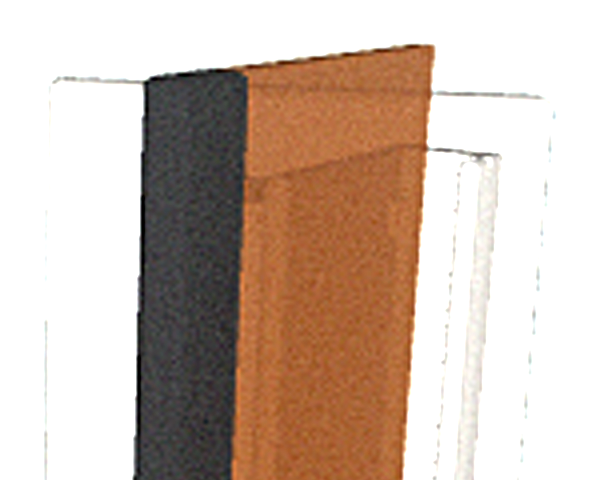

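View pics/w8b.png

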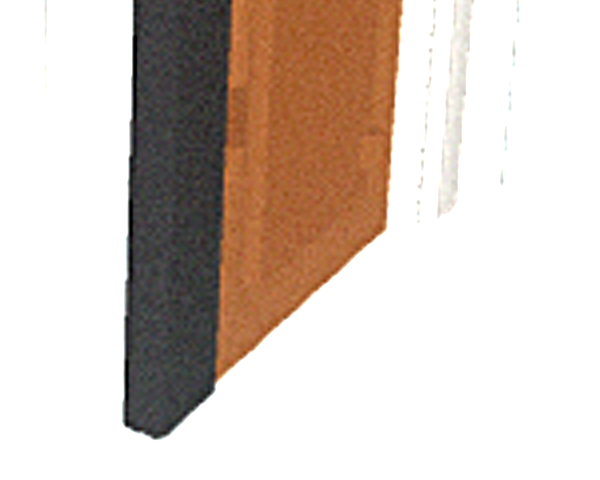

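```bash
python3 - <<'E'
from h import *
c,im=load('w8')
M=np.array([(-5,80,110),(5,80,88),(2.5,80,0),(2.5,-80,0),(5,-80,88),(5,-80,110),(-5,-80,110)])/1000.
U=np.array([(306.5,154.5),(331.75,152.5),(378.25,146.25),(366.75,312),(323.5,352),(310.75,364.25),(301,361.25)])
def tf(q,M): return R.from_euler('ZY',[q[3],q[4]]).apply(M)+q[:3]
f=lambda q:(c.proj(tf(q,M))-U).ravel()
r=least_squares(f,[.46,-.32,.02,-.1,-.5]); q=r.x
print(q.round(4),np.degrees(q[3:]),f(q).reshape(-1,2).round(1).tolist())
print('clip',tf(q,np.array([[0,0,.099]])),'top',tf(q,np.array([[0,0,.110],[-.005,0,.11],[.005,0,.11]])),'z60',tf(q,np.array([[0,0,.06]])))
C=np.array([(320/1,0)])
cr=c.ray([(270+52/4,135+78/4),(270+550/4,135+97/4),(270+48/4,300)],.01); print(cr)
E
```

```text
[ 0.4754 -0.3244  0.0307 -0.1111 -0.5195] [ -6.3646193  -29.76711378] [[-1.6, -0.4], [1.6, 0.7], [0.0, 0.3], [-0.4, -0.9], [1.3, -0.0], [0.1, 0.6], [-1.0, -0.4]]
clip [[ 0.42659672 -0.31896937  0.11665139]] top [[ 0.42116914 -0.31836396  0.12619994]
 [ 0.41685564 -0.31788282  0.12371757]
 [ 0.42548265 -0.3188451   0.12868232]] z60 [[ 0.44583993 -0.32111581  0.08279742]]
[[ 0.39968059 -0.24773263  0.01      ]
 [ 0.51610217 -0.26086458  0.01      ]
 [ 0.38354561 -0.39590796  0.01      ]]
```

```bash
python3 - <<'E'
from h import *
c,im=load('w8'); t,ti=load('t4')
cv2.imwrite('pics/t4w.png',cv2.convertScaleAbs(cv2.resize(ti[190:260,355:445],None,fx=8,fy=8,interpolation=cv2.INTER_CUBIC),alpha=2))
M=np.array([(-5,80,110),(5,80,88),(2.5,80,0),(2.5,-80,0),(5,-80,88),(5,-80,110),(-5,-80,110)])/1000.
q=np.array([ 0.4754,-0.3244,0.0307,-0.1111,-0.5195])
def tf(q,M): return R.from_euler('ZY',[q[3],q[4]]).apply(M)+q[:3]
print(((t.proj(tf(q,M))-[355,190])*8).round(0))
E
```

```text
[[131. 314.]
 [132. 257.]
 [116. 153.]
 [575. 202.]
 [620. 309.]
 [632. 339.]
 [626. 367.]]
```

View pics/t4w.png

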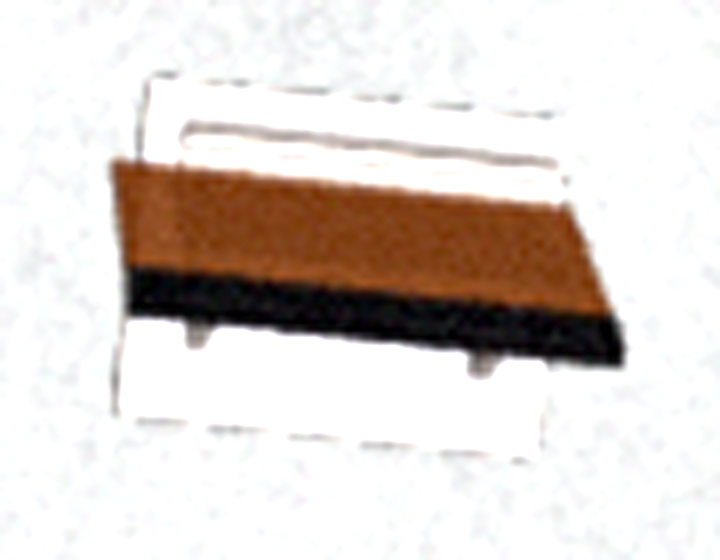

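Request:
carry_out(
  moves=[
    [0.04,0.35,0.4,0.023,1],
    [0.04,0.35,0.8,0.023,1],
    [0.04,0.35,0.9,0.023,1],
    [0.04,0.35,0.9,0.023,1],
    [0.04,0.35,0.9,0.023,1],
  ],
)

```text
clock: 12.3
eef_pos: [0.437, -0.321, 0.2135]
tool_rot: [0.998, -0.057, 0.001, 0.0]
ft_force: [0.3, 1.2, 0.7]
grip_width: 0.0851
```

```bash
python3 - <<'E'
from h import *
o,p,T=tool(); print(o['clock'],p,T.round(3),o['joint_pos'].round(2))
c,im=shot('wrist','w9')
q=np.array([ 0.4754,-0.3244,0.0307,-0.1111,-0.5195])
M=np.array([(-5,80,110),(5,80,88),(2.5,80,0),(2.5,-80,0),(5,-80,88),(5,-80,110),(-5,-80,110)])/1000.
def tf(q,M): return R.from_euler('ZY',[q[3],q[4]]).apply(M)+q[:3]
U=c.proj(tf(q,M)); print(U.round(0))
for u in U: cv2.circle(im,tuple(int(v) for v in u),3,(0,255,0),-1)
cv2.imwrite('pics/w9o.png',im)
E
```

```text
12.3 [ 0.43700929 -0.32099985  0.21350511] [[ 0.994 -0.114  0.002]
 [-0.114 -0.994 -0.001]
 [ 0.002  0.001 -1.   ]] [-0.63  0.34  0.03  1.26  0.    1.05]
[[279.  95.]
 [322.  96.]
 [384.  99.]
 [376. 318.]
 [323. 378.]
 [303. 399.]
 [288. 393.]]
```

View pics/w9o.png

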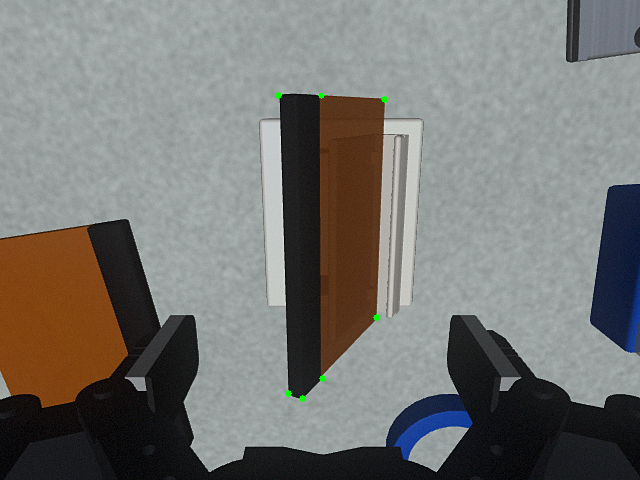

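Request:
carry_out(
  moves=[
    [0,0,0.4,0,1],
    [0,0,0.75,0,1],
    [0,0,0.88,0,1],
    [0,0,0.88,0,0.3],
    [0,0,0.88,0,0.1],
    [0,0,0.88,0,0.0],
    [0,0,0.88,0,0],
    [0,0,0.88,0,0],
  ],
)

```text
clock: 13.15
eef_pos: [0.4369, -0.3214, 0.1251]
tool_rot: [0.998, -0.057, 0.001, 0.001]
ft_force: [-0.4, -0.2, -0.1]
grip_width: 0.0434
```

```bash
python3 - <<'E'
from h import *
o,p,T=tool(); print(o['clock'],p,o['grip_width'],o['ft_force'])
shot('wrist','w10')
E
```

```text
13.15 [ 0.43687763 -0.32138067  0.12513088] 0.04341518711619502 [-0.44400753 -0.22842526 -0.07390723]
```

View pics/w10.png

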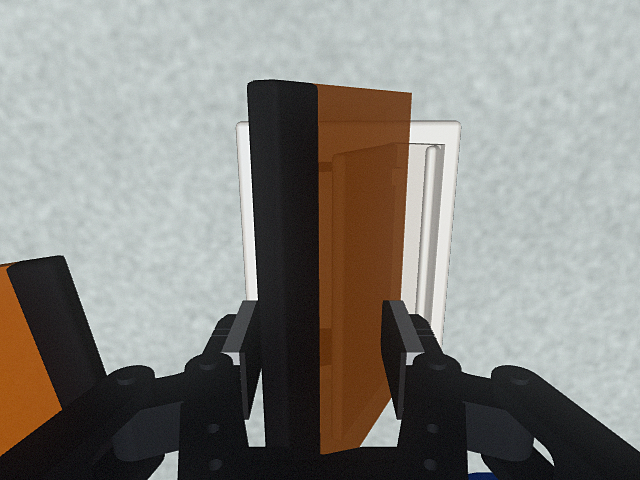

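Request:
carry_out(
  moves=[
    [0.05,0,-0.01,0,-0.1],
    [0.1,0,-0.02,0,-0.1],
    [0.15,0,-0.03,0,-0.1],
    [0.2,0,-0.04,0,-0.15],
    [0.25,0,-0.05,0,-0.2],
    [0.28,0,-0.06,0,-0.25],
    [0.31,0,-0.07,0,-0.3],
    [0.34,0,-0.08,0,-0.35],
    [0.37,0,-0.09,0,-0.4],
    [0.385,0,-0.1,0,-0.4],
    [0.385,0,-0.1,0,-0.4],
    [0.385,0,-0.1,0,-0.4],
  ],
)

```text
clock: 14.4
eef_pos: [0.4744, -0.3254, 0.134]
tool_rot: [0.998, -0.058, -0.0, 0.0]
ft_force: [0.1, 0.6, 0.2]
grip_width: 0.0258
```

```bash
python3 - <<'E'
from h import *
o,p,T=tool(); print(o['clock'],p,o['grip_width'],o['ft_force'])
shot('wrist','w11')
E
```

```text
14.4 [ 0.47444828 -0.3253718   0.13396663] 0.025778629714538447 [0.11213255 0.56344211 0.18633826]
```

View pics/w11.png

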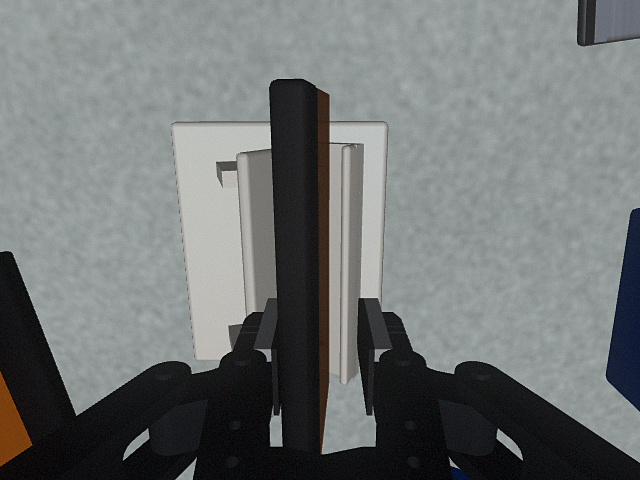

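Request:
carry_out(
  moves=[
    [0,0,0,0,-0.5],
    [0,0,0,0,-0.6],
    [0,0,0,0,-0.7],
    [0,0,0,0,-0.8],
    [0,0,0,0,-1],
    [0,0,0,0,-1],
    [0,0,0,0,-1],
    [0,0,0,0,-1],
  ],
)

```text
clock: 15.25
eef_pos: [0.4746, -0.3254, 0.134]
tool_rot: [0.998, -0.057, 0.0, 0.0]
ft_force: [0.7, -1.1, 0.7]
grip_width: 0.0093
```

```bash
python3 - <<'E'
from h import *
o,p,T=tool(); print(o['clock'],p,o['grip_width'],o['ft_force'],o['ft_torque'])
shot('wrist','w12')
E
```

```text
15.25 [ 0.47464699 -0.32537962  0.13402429] 0.009265011199397205 [ 0.6523448  -1.11860562  0.71279199] [-0.02400179 -0.16812285  0.09436182]
```

View pics/w12.png

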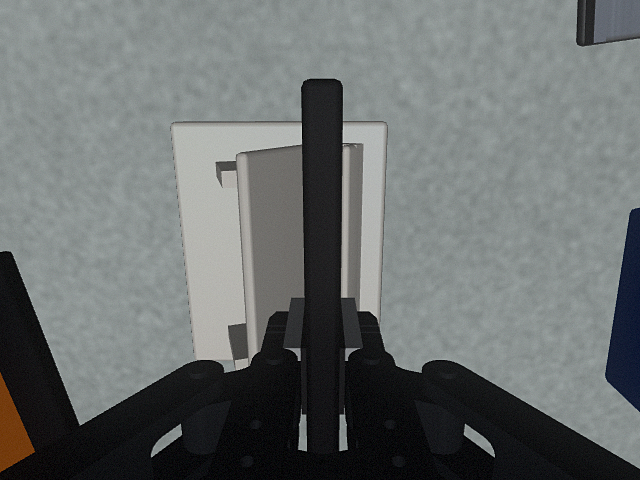

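Request:
carry_out(
  moves=[
    [0,0,-0.1,0,-1],
    [0,0,-0.3,0,-1],
    [0,0,-0.65,0,-1],
    [0,0,-1,0,-1],
    [0,0,-1,0,-1],
  ],
)

```text
clock: 15.8
eef_pos: [0.4766, -0.327, 0.2401]
tool_rot: [0.998, -0.058, 0.004, 0.003]
ft_force: [0.9, -1.1, -0.8]
grip_width: 0.0092
```

```bash
python3 - <<'E'
from h import *
o,p,T=tool(); print(o['clock'],p,o['grip_width'],o['ft_force'],o['ft_torque'])
shot('wrist','w13')
c,im=load('w3'); cv2.imwrite('pics/w3h.png',cv2.convertScaleAbs(cv2.resize(im[150:275,460:610],None,fx=5,fy=5,interpolation=cv2.INTER_CUBIC),alpha=2))
E
```

```text
15.8 [ 0.47662643 -0.32697516  0.24013905] 0.009213031553600598 [ 0.86597387 -1.11602548 -0.79646743] [-0.06059536 -0.01193728 -0.02772894]
```

View pics/w13.png

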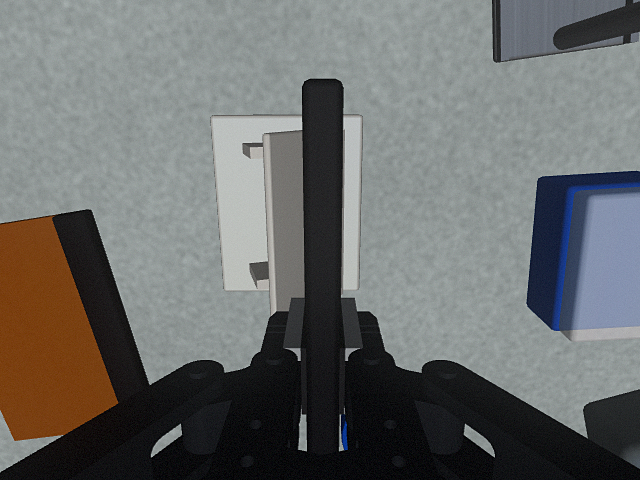

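View pics/w3h.png

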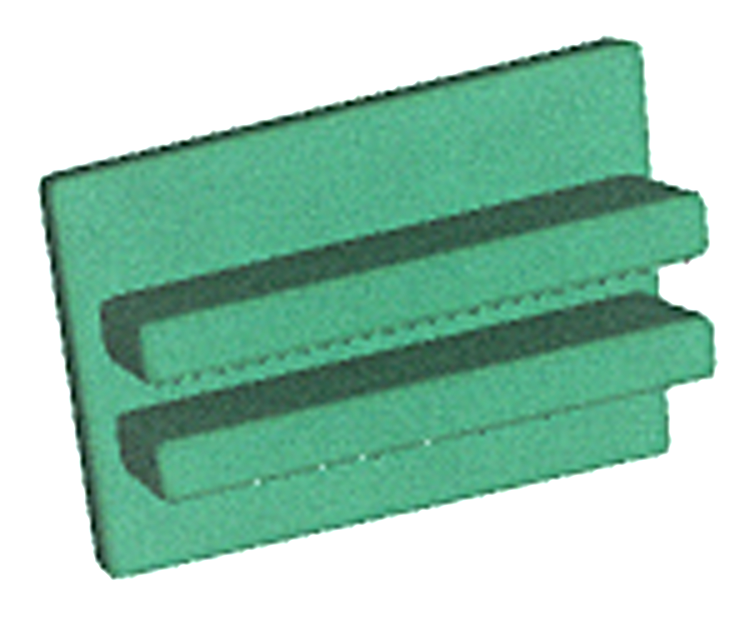

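```bash
python3 - <<'E'
from h import *
c,im=load('w3')
A=[(-45,-60,12,50,180),(-45,60,12,638,45),(45,-60,12,110,577),(45,60,12,667,452),(-19.5,-55,38,142,322),(-5.5,-55,38,155,381),(-19.5,55,38,708,193),(-5.5,55,38,706,258),(5.5,-55,38,158,440),(19.5,-55,38,172,500),(5.5,55,38,713,318),(19.5,55,38,713,378)]
A=np.array(A,float); M=A[:,:3]/1000; U=A[:,3:]/5+[460,150]
def tf(q,M): return R.from_euler('Z',q[2]).apply(M)+[q[0],q[1],0]
f=lambda q:(c.proj(tf(q,M))-U).ravel()
r=least_squares(f,[.45,.3,.2]);print(r.x.round(4),np.degrees(r.x[2]));print(f(r.x).reshape(-1,2).round(1).tolist())
E
```

```text
[0.453  0.2978 0.2326] 13.328888373605684
[[-0.3, -0.6], [2.1, -1.6], [-0.9, 1.0], [1.2, 1.1], [-1.2, -0.4], [-2.0, 1.3], [0.6, -0.8], [1.7, 0.2], [-1.3, -0.0], [-2.4, 1.1], [0.9, -0.9], [1.5, 0.6]]
```

Request:
carry_out(
  moves=[
    [-0.03,-0.2,0,0,-1],
    [-0.08,-0.5,0,0,-1],
    [-0.137,-0.883,0,0,-1],
  ],
)

```text
clock: 16.15
eef_pos: [0.4698, -0.2356, 0.2321]
tool_rot: [0.998, -0.059, -0.002, -0.001]
ft_force: [0.3, 0.3, -1.2]
grip_width: 0.0092
```

Request:
carry_out(
  moves=[
    [-0.07,-0.44,0,0,-1],
    [-0.137,-0.883,0,0,-1],
  ],
)

```text
clock: 16.35
eef_pos: [0.466, -0.1452, 0.2323]
tool_rot: [0.998, -0.058, -0.002, -0.0]
ft_force: [0.1, 0.5, -0.9]
grip_width: 0.0092
```

Request:
carry_out(
  moves=[
    [-0.07,-0.44,0,0,-1],
    [-0.137,-0.883,0,0,-1],
  ],
)

```text
clock: 16.55
eef_pos: [0.4625, -0.0558, 0.2325]
tool_rot: [0.998, -0.058, -0.002, -0.0]
ft_force: [-0.2, -0.6, -1.5]
grip_width: 0.0093
```

Request:
carry_out(
  moves=[
    [-0.07,-0.44,0,0,-1],
    [-0.137,-0.883,0,0,-1],
  ],
)

```text
clock: 16.75
eef_pos: [0.459, 0.0333, 0.2326]
tool_rot: [0.998, -0.058, -0.001, 0.0]
ft_force: [0.7, -0.2, -0.6]
grip_width: 0.0093
```

Request:
carry_out(
  moves=[
    [-0.07,-0.44,0,0,-1],
    [-0.137,-0.883,0,0,-1],
  ],
)

```text
clock: 16.95
eef_pos: [0.4556, 0.1225, 0.2326]
tool_rot: [0.998, -0.058, -0.001, 0.001]
ft_force: [0.6, 0.5, -1.5]
grip_width: 0.0097
```

Request:
carry_out(
  moves=[
    [-0.07,-0.44,0,0,-1],
    [-0.137,-0.883,0,0,-1],
  ],
)

```text
clock: 17.15
eef_pos: [0.4522, 0.2116, 0.2325]
tool_rot: [0.998, -0.058, -0.001, 0.001]
ft_force: [1.3, 0.1, -1.4]
grip_width: 0.0092
```

Request:
carry_out(
  moves=[
    [-0.07,-0.4,0,-0.08,-1],
    [-0.137,-0.7,0,-0.15,-1],
    [-0.137,-0.85,0,-0.2,-1],
    [-0.137,-0.883,0,-0.221,-1],
    [-0.137,-0.883,0,-0.221,-1],
    [-0.137,-0.883,0,-0.221,-1],
    [-0.137,-0.883,0,-0.221,-1],
  ],
)

```text
clock: 17.85
eef_pos: [0.4502, 0.2984, 0.2338]
tool_rot: [0.993, 0.115, -0.0, 0.0]
ft_force: [-0.6, -0.0, -0.7]
grip_width: 0.0094
```

```bash
python3 - <<'E'
from h import *
o,p,T=tool(); print(o['clock'],p,T.round(3),o['grip_width'],o['ft_force'],o['joint_pos'].round(2))
shot('wrist','w14')
c,im=shot('top','t14'); cv2.imwrite('pics/t14z.png',cv2.convertScaleAbs(cv2.resize(im[190:260,130:220],None,fx=8,fy=8,interpolation=cv2.INTER_CUBIC),alpha=2))
c,im=shot('scene','s14'); cv2.imwrite('pics/s14z.png',cv2.convertScaleAbs(cv2.resize(im[300:410,310:430],None,fx=5,fy=5,interpolation=cv2.INTER_CUBIC),alpha=1.7))
E
```

```text
17.85 [0.4501847  0.29841845 0.23377421] [[ 0.974  0.228 -0.001]
 [ 0.228 -0.974 -0.001]
 [-0.001  0.    -1.   ]] 0.00935448904777521 [-0.58685636 -0.00639204 -0.68124995] [ 0.59  0.33  0.07  1.31 -0.    1.93]
```

View pics/w14.png

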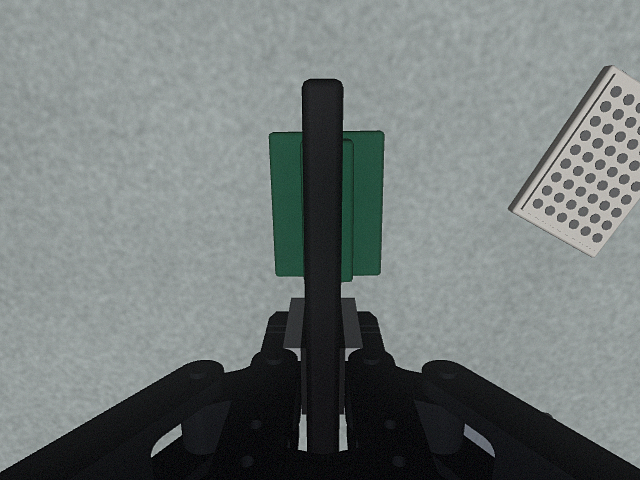

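View pics/s14z.png

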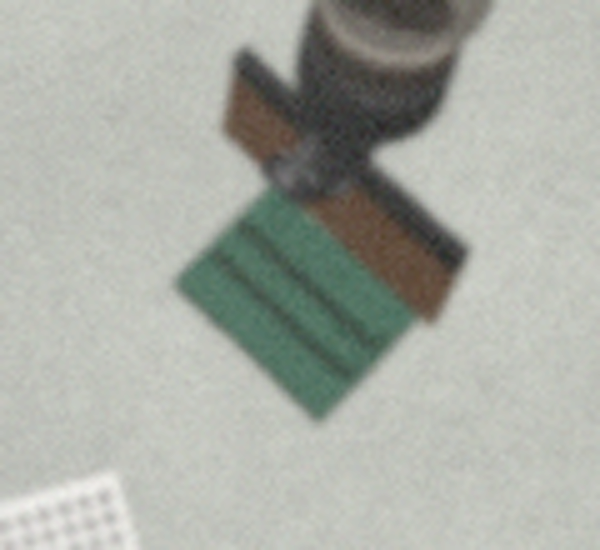

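```bash
python3 - <<'E'
from h import *
c,im=load('w14'); cv2.imwrite('pics/w14h.png',cv2.convertScaleAbs(cv2.resize(im[120:290,255:400],None,fx=4,fy=4,interpolation=cv2.INTER_CUBIC),alpha=2.5))
E
```

```text
(no output)
```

View pics/w14h.png

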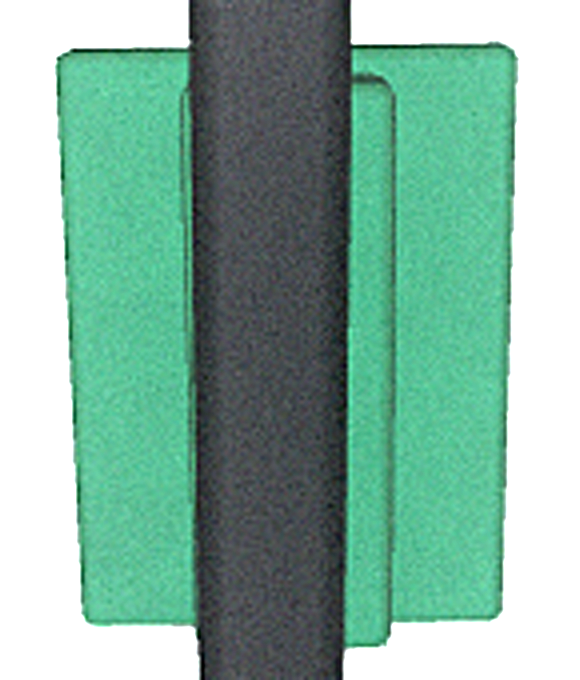

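```bash
cat > hf.py <<'E'
from h import *
def tf(q,M): return R.from_euler('Z',q[2]).apply(M)+[q[0],q[1],0]
def fit(c,A,s,off):
    A=np.array(A,float); M=A[:,:3]/1000; U=A[:,3:]/s+off
    f=lambda q:(c.proj(tf(q,M))-U).ravel()
    r=least_squares(f,[.45,.3,.2]);print(r.x.round(4),np.degrees(r.x[2]).round(2));print(f(r.x).reshape(-1,2).round(1).tolist()); return r.x
E
python3 - <<'E'
from hf import *
c,im=load('w14')
A=[(-45,60,12,57,50),(45,60,12,517,43),(-45,-60,12,86,624),(45,-60,12,502,619),(19.5,55,38,394,80),(19.5,-55,38,389,645),(-19.5,55,38,183,82)]
q=fit(c,A,4,[255,120])
o,p,T=tool()
P=np.array([q[0],q[1],0.1])-p; print('tool xy to slot',(T.T@P)[:2], 'tool yaw',np.degrees(np.arctan2(T[1,0],T[0,0])))
# window strip check: strip far-end centre and near
for z in (.23,.24): print(c.ray([(303,82),(343,82)],z)@T - p@T)
E
```

```text
[0.4534 0.2985 0.243 ] 13.92
[[-1.2, -0.9], [1.1, -0.8], [-1.4, 1.2], [0.7, 1.1], [0.9, -0.7], [1.0, 1.4], [-1.1, -0.4]]
tool xy to slot [0.00285923 0.00099952] tool yaw 13.201712557474144
[[-0.006212   -0.08138088  0.0040909 ]
 [ 0.0043989  -0.08137292  0.00409269]]
[[-0.0057835  -0.08079443 -0.005909  ]
 [ 0.00395032 -0.08078713 -0.00590736]]
```

Request:
carry_out(
  moves=[
    [0.035,0.01,0.3,-0.005,-1],
    [0.035,0.01,0.55,-0.005,-1],
    [0.035,0.01,0.7,-0.005,-1],
    [0.035,0.01,0.7,-0.005,-1],
    [0.035,0.01,0.7,-0.005,-1],
  ],
)

```text
clock: 18.5
eef_pos: [0.454, 0.2993, 0.1643]
tool_rot: [0.993, 0.119, 0.0, -0.0]
ft_force: [-0.1, 0.1, -0.6]
grip_width: 0.0096
```

```bash
python3 - <<'E'
from h import *
o,p,T=tool(); print(o['clock'],p,T.round(3),o['grip_width'],o['ft_force'])
c,im=shot('wrist','w15'); cv2.imwrite('pics/w15h.png',cv2.convertScaleAbs(cv2.resize(im[70:320,230:420],None,fx=3,fy=3,interpolation=cv2.INTER_CUBIC)[:,:],alpha=2.5))
c,im=shot('scene','s15'); cv2.imwrite('pics/s15z.png',cv2.convertScaleAbs(cv2.resize(im[310:410,310:430],None,fx=6,fy=6,interpolation=cv2.INTER_CUBIC),alpha=1.7))
c,im=shot('top','t15'); cv2.imwrite('pics/t15z.png',cv2.convertScaleAbs(cv2.resize(im[190:260,130:220],None,fx=8,fy=8,interpolation=cv2.INTER_CUBIC),alpha=2))
E
```

```text
18.5 [0.4540194  0.29928688 0.16431273] [[ 0.972  0.237  0.   ]
 [ 0.237 -0.972  0.   ]
 [ 0.    -0.    -1.   ]] 0.009589546948378292 [-0.05816111  0.08879369 -0.60219505]
```

View pics/w15h.png

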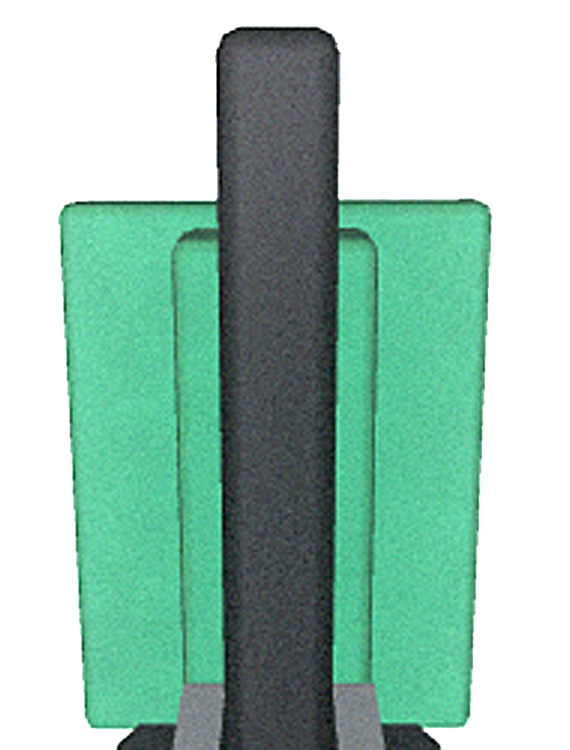

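View pics/s15z.png

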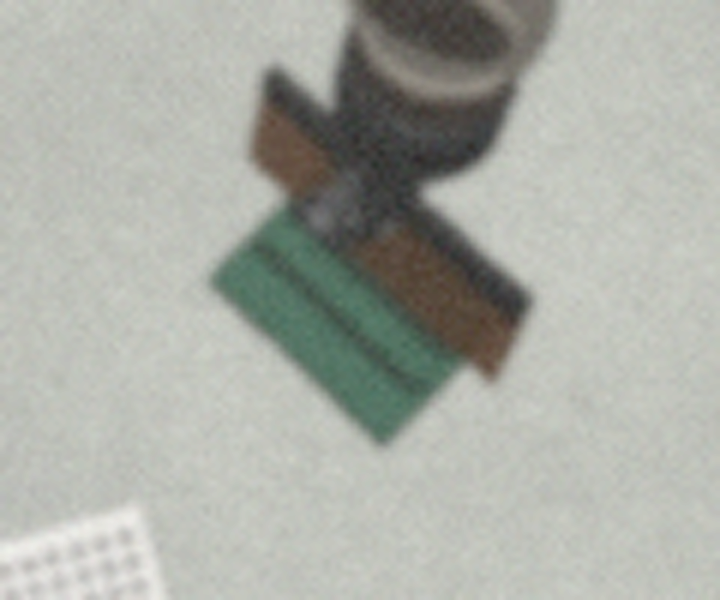

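View pics/t15z.png

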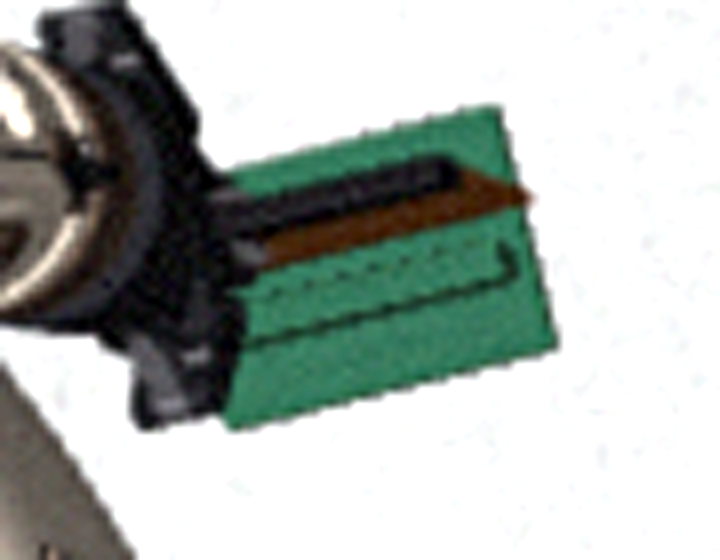

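```bash
python3 - <<'E'
from h import *
o,p,T=tool(); c,_=load('t15'); s,_=load('s15')
for zb in (.055,.0615,.067):
  for x in(-.0025,.0025):
    P=p+T@np.array([x,.08,0]); P[2]=zb; print(zb,x,(c.proj(P)-[130,190])*8,(s.proj(P)-[310,310])*6)
E
```

```text
0.055 -0.0025 [[550.57584875 198.60332091]] [[250.32389968 158.29623545]]
0.055 0.0025 [[547.10031775 184.34580856]] [[243.45762639 164.93658781]]
0.0615 -0.0025 [[545.91974484 196.98813816]] [[251.25449489 153.45063466]]
0.0615 0.0025 [[542.42698604 182.65797521]] [[244.36411266 160.10925302]]
0.067 -0.0025 [[541.94264331 195.60849847]] [[252.0472879  149.32256862]]
0.067 0.0025 [[538.4351733  181.21628113]] [[245.13637349 155.99671241]]
```

Request:
carry_out(
  moves=[
    [-0.003,0,0.1,0,-1],
    [-0.003,0,0.18,0,-1],
    [-0.003,0,0.24,0,-1],
    [-0.003,0,0.3,0,-1],
    [-0.003,0,0.3,0,-1],
  ],
)

```text
clock: 19.15
eef_pos: [0.4528, 0.299, 0.1325]
tool_rot: [0.993, 0.12, -0.001, 0.001]
ft_force: [-1.1, -0.9, -1.5]
grip_width: 0.0093
```

Request:
carry_out(
  moves=[
    [0,0,0.04,0,-1],
    [0,0,0.08,0,-1],
    [0,0,0.12,0,-1],
    [0,0,0.14,0,-1],
    [0,0,0.14,0,-1],
  ],
)

```text
clock: 19.65
eef_pos: [0.4533, 0.2993, 0.1195]
tool_rot: [0.993, 0.12, -0.0, 0.0]
ft_force: [0.3, -0.6, -1.4]
grip_width: 0.0093
```

Request:
carry_out(
  moves=[
    [0,0,0.01,0,-1],
    [0,0,0.02,0,-1],
    [0,0,0.02,0,-1],
  ],
)

```text
clock: 19.95
eef_pos: [0.4535, 0.2995, 0.1179]
tool_rot: [0.993, 0.12, 0.0, -0.0]
ft_force: [-0.3, 0.9, -1.7]
grip_width: 0.0094
```

Request:
carry_out(
  moves=[
    [0,0,0.01,0,-1],
    [0,0,0.02,0,-1],
    [0,0,0.02,0,-1],
  ],
)

```text
clock: 20.25
eef_pos: [0.4535, 0.2994, 0.1158]
tool_rot: [0.993, 0.12, -0.0, 0.0]
ft_force: [0.2, -0.6, -2.6]
grip_width: 0.0092
```

Request:
carry_out(
  moves=[
    [0,0,0.01,0,-1],
    [0,0,0.015,0,-1],
    [0,0,0.015,0,-1],
  ],
)

```text
clock: 20.55
eef_pos: [0.4534, 0.2994, 0.1143]
tool_rot: [0.993, 0.12, -0.0, 0.0]
ft_force: [-0.1, -0.2, -1.1]
grip_width: 0.0092
```

Request:
carry_out(
  moves=[
    [0,0,0.01,0,-1],
    [0,0,0.015,0,-1],
    [0,0,0.015,0,-1],
  ],
)

```text
clock: 20.85
eef_pos: [0.4535, 0.2994, 0.1128]
tool_rot: [0.993, 0.12, -0.0, 0.0]
ft_force: [0.2, 0.2, -1.9]
grip_width: 0.0096
```

Request:
carry_out(
  moves=[
    [0,0,0.01,0,-1],
    [0,0,0.015,0,-1],
    [0,0,0.015,0,-1],
  ],
)

```text
clock: 21.15
eef_pos: [0.4535, 0.2994, 0.1113]
tool_rot: [0.993, 0.12, -0.0, 0.0]
ft_force: [-0.3, 0.1, -1.4]
grip_width: 0.0092
```

```bash
python3 - <<'E'
from h import *
o,p,T=tool(); print(o['clock'],p,T.round(3),o['grip_width'],o['ft_force'],o['ft_torque'])
c,im=shot('scene','s16'); cv2.imwrite('pics/s16z.png',cv2.convertScaleAbs(cv2.resize(im[310:410,310:430],None,fx=6,fy=6,interpolation=cv2.INTER_CUBIC),alpha=1.7))
c,im=shot('top','t16'); cv2.imwrite('pics/t16z.png',cv2.convertScaleAbs(cv2.resize(im[190:260,130:220],None,fx=8,fy=8,interpolation=cv2.INTER_CUBIC),alpha=2))
E
```

```text
21.15 [0.4534574  0.29939122 0.11129807] [[ 0.971  0.238 -0.   ]
 [ 0.238 -0.971 -0.   ]
 [-0.     0.    -1.   ]] 0.00919941365291306 [-0.25882873  0.07289832 -1.37997274] [-0.0026663  -0.01991264 -0.02160543]
```

View pics/s16z.png

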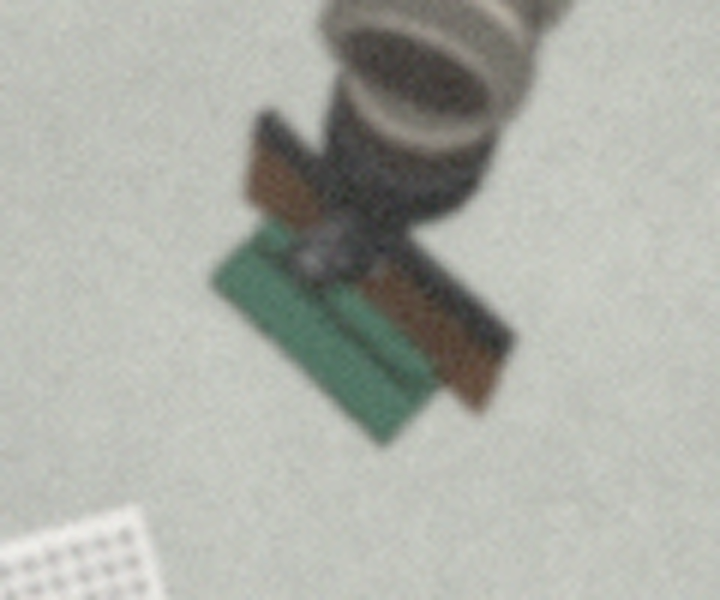

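View pics/t16z.png

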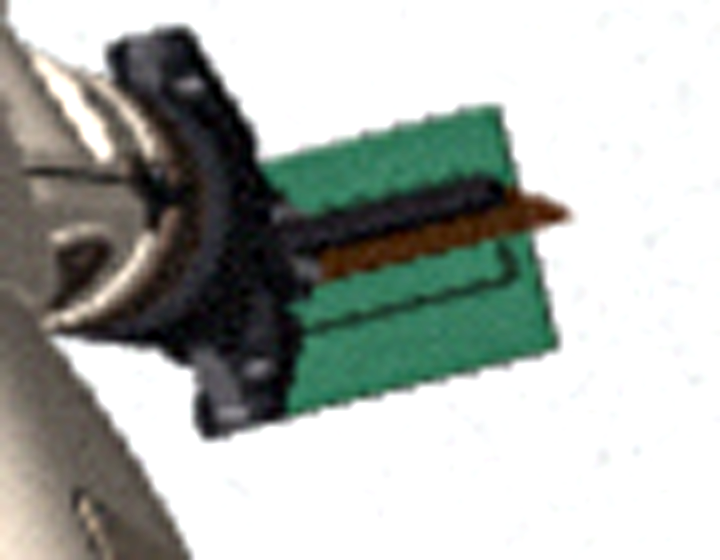

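Request:
carry_out(
  moves=[
    [0,0,0.01,0,-1],
    [0,0,0.015,0,-1],
    [0,0,0.015,0,-1],
  ],
)

```text
clock: 21.55
eef_pos: [0.4539, 0.2995, 0.1112]
tool_rot: [0.993, 0.12, 0.001, -0.0]
ft_force: [-1.7, -1.2, 5.8]
grip_width: 0.0091
```

Request:
carry_out(
  moves=[
    [0,0,0.01,0,-1],
    [0,0,0.015,0,-1],
    [0,0,0.015,0,-1],
  ],
)

```text
clock: 21.85
eef_pos: [0.4541, 0.2996, 0.1112]
tool_rot: [0.993, 0.12, 0.001, -0.0]
ft_force: [-3.8, -3.6, 13.7]
grip_width: 0.0094
```

Request:
carry_out(
  moves=[
    [0,0,0.01,0,-1],
    [0,0,0.015,0,-1],
    [0,0,0.015,0,-1],
  ],
)

```text
clock: 22.15
eef_pos: [0.4544, 0.2997, 0.1111]
tool_rot: [0.993, 0.12, 0.002, -0.001]
ft_force: [-5.2, -4.6, 21.1]
grip_width: 0.0094
```

Request:
carry_out(
  moves=[
    [0,0,-0.02,0,-1],
    [0,0,-0.04,0,-1],
    [0,0,-0.04,0,-1],
  ],
)

```text
clock: 22.45
eef_pos: [0.4538, 0.2996, 0.1112]
tool_rot: [0.993, 0.12, 0.0, -0.0]
ft_force: [0.3, -0.5, 3.8]
grip_width: 0.0093
```

```bash
python3 - <<'E'
from h import *
o,p,T=tool(); print(o['clock'],p,o['grip_width'],o['ft_force'],o['ft_torque'])
c,im=shot('wrist','w17'); cv2.imwrite('pics/w17b.png',cv2.convertScaleAbs(im,alpha=2.))
t,_=load('t16'); s,_=load('s16')
for zb in (.012,.038):
  for x in(-.0025,.0025):
    for y in (.08,-.08):
      P=p+T@np.array([x,y,0]); P[2]=zb; print(zb,x,y,((t.proj(P)-[130,190])*8).round(),((s.proj(P)-[310,310])*6).round())
E
```

```text
22.45 [0.45383873 0.29962171 0.11122987] 0.009339967986935375 [ 0.27819331 -0.51512412  3.82063718] [-0.19477358  0.14571265  0.04416597]
0.012 -0.0025 0.08 [[581. 211.]] [[245. 188.]]
0.012 -0.0025 -0.08 [[137. 322.]] [[482. 410.]]
0.012 0.0025 0.08 [[578. 197.]] [[239. 195.]]
0.012 0.0025 -0.08 [[133. 308.]] [[475. 417.]]
0.038 -0.0025 0.08 [[563. 205.]] [[249. 169.]]
0.038 -0.0025 -0.08 [[110. 318.]] [[489. 394.]]
0.038 0.0025 0.08 [[560. 191.]] [[242. 176.]]
0.038 0.0025 -0.08 [[107. 304.]] [[483. 401.]]
```

View pics/w17b.png

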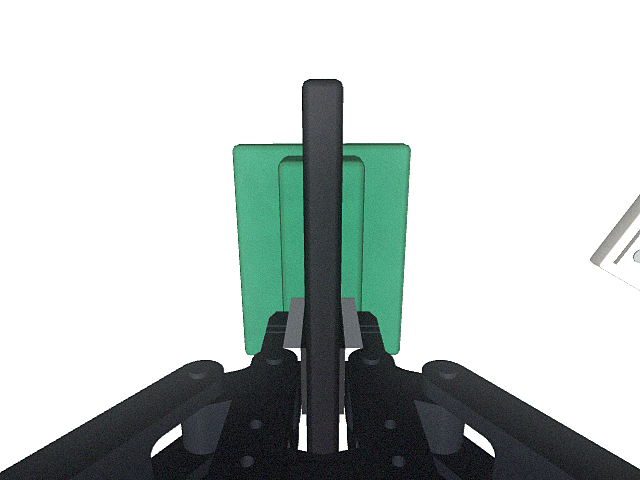

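Request:
carry_out(
  moves=[
    [0,0,0,0,-0.7],
    [0,0,0,0,-0.6],
    [0,0,0,0,-0.5],
    [0,0,0,0,-0.4],
    [0,0,0,0,-0.2],
    [0,0,0,0,0],
    [0,0,0,0,0],
    [0,0,0,0,0],
  ],
)

```text
clock: 23.3
eef_pos: [0.4536, 0.2994, 0.1109]
tool_rot: [0.993, 0.12, 0.0, -0.0]
ft_force: [0.7, 0.4, 0.1]
grip_width: 0.0429
```

```bash
python3 - <<'E'
from h import *
o,p,T=tool(); print(o['clock'],p,o['grip_width'],o['ft_force'],o['ft_torque'])
c,im=shot('wrist','w18'); cv2.imwrite('pics/w18b.png',cv2.convertScaleAbs(im,alpha=2.))
E
```

```text
23.3 [0.45355907 0.2994283  0.11092251] 0.04292791498050923 [0.70029147 0.41486848 0.06170119] [ 0.03481301 -0.06094186  0.02182597]
```

View pics/w18b.png

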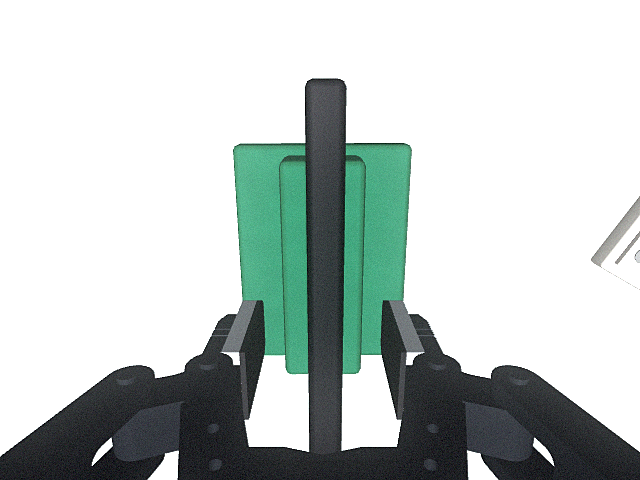

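Request:
carry_out(
  moves=[
    [0,0,-0.1,0,0],
    [0,0,-0.35,0,0],
    [0,0,-0.7,0,0],
    [0,0,-1,0,0],
    [0,0,-1,0,0],
  ],
)

```text
clock: 23.85
eef_pos: [0.456, 0.3011, 0.2168]
tool_rot: [0.993, 0.12, 0.005, -0.002]
ft_force: [0.8, 0.8, 0.0]
grip_width: 0.0428
```

Request:
carry_out(
  moves=[
    [0,0,-0.5,0,0],
    [-0.5,-0.2,-0.8,0,0],
    [-1,-0.5,-0.8,0,0],
    [-1,-0.9,-0.8,0,0],
    [-1,-0.9,-0.8,0,0],
    [-1,-0.9,-0.8,0,0],
  ],
)

```text
clock: 24.45
eef_pos: [0.3342, 0.3638, 0.2909]
tool_rot: [0.993, 0.121, 0.0, 0.0]
ft_force: [1.2, -1.3, -0.0]
grip_width: 0.0428
```

```bash
python3 - <<'E'
from h import *
o,p,T=tool(); print(o['clock'],p,o['grip_width'],o['ft_force'])
c,im=shot('scene','s19'); cv2.imwrite('pics/s19z.png',cv2.convertScaleAbs(cv2.resize(im[150:440,170:450],None,fx=2,fy=2,interpolation=cv2.INTER_CUBIC),alpha=1.7))
c,im=shot('top','t19'); cv2.imwrite('pics/t19z.png',cv2.convertScaleAbs(cv2.resize(im[90:260,110:440],None,fx=2.4,fy=2.4,interpolation=cv2.INTER_CUBIC),alpha=1.7))
E
```

```text
24.45 [0.33415938 0.36376414 0.29089053] 0.04278222248935272 [ 1.2312871  -1.30015657 -0.00370159]
```

View pics/s19z.png

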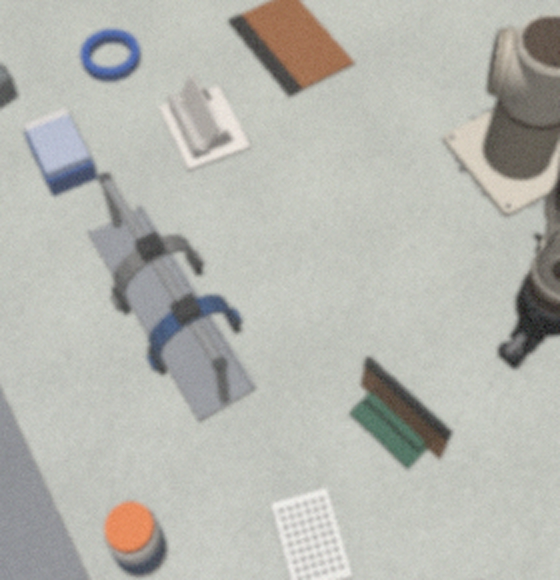

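View pics/t19z.png

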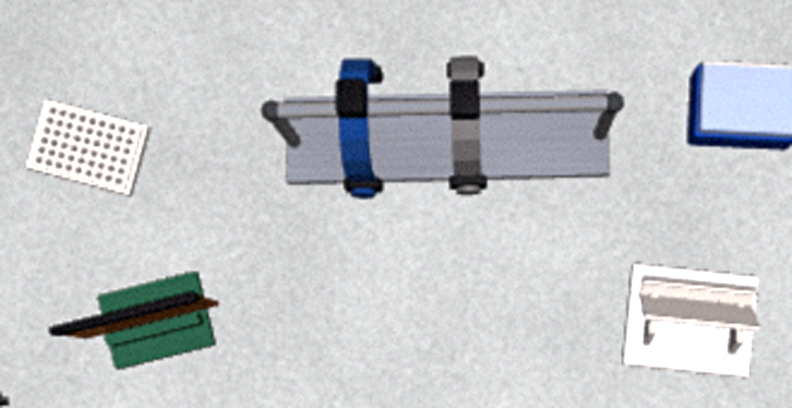

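```bash
python3 - <<'E'
from workcell import order
print(order.job_done())
E
```

```text
the job is handed in; nothing more can be done
None
```

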